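Pull a latched battery pack from its leaning charger and set the bench magnifier over it

TASK

Pull the battery pack out of its leaning charging dock against the sprung catch, stand it upright, same end down as it was in the dock, on the stage of the bench magnifier and let go of it. Then bring the magnifier to it: swing the lens over the pack and tilt the head level, so that the top of the pack can be inspected. Set the pack down gently and leave the other things on the bench where they are.

Things in the scene. Friction and masses are not known exactly. Their poses are not given: they have to be found in the camera images.
- dock: Grey charging dock fixed to the bench, base 150 x 110 x 16 mm, white cheeks up to z = 62 mm. Origin at the centre of its underside, z up. Its socket well leans 30 degrees: from the well's floor centre at (0, 0, 37) mm its axis runs up along (-0.5, 0, 0.866) in dock axes, towards the dock's -x side, which looks roughly away from the robot.
- dock_mouth (a point): Centre of the mouth of the dock's well, 50 mm along the axis from its floor. Well 32 mm (leaning direction) x 46 mm (dock y), walls 9 mm. A sprung nose in its back wall catches the pack's notch: pulled straight out along the well, the pack needs about 10 to 20 N until the nose lets go, then under 10 N.
- pack: Battery pack, 120 mm long, about 0.24 kg. Origin at the centre of its lower end (on the well's floor at the start), z along its length to the top, y along the dock's y. Lower 52 mm: black shank 30 (x) x 44 (y) mm, notched on its +x face. Upper 68 mm: smooth white grip 34 (x) x 50 (y) mm, all outside the well; no lip to hook, so grip it firmly (30 N or more).
- pack_top (a point): Centre of the top end of the pack, 120 mm along its z from the origin.
- magnifier: Bench magnifier fixed to the bench: white base plate from x = -75 to 190 mm, 100 mm wide, 8 mm thick; on it a square grey stage 80 x 80 mm, top at z = 14 mm. Origin under the stage's centre, z up. At x = 150 mm stands the post (24 mm thick) with the swinging boom, centre line 215 mm above the bench.
- stage (a point): Centre of the stage's top face, 14 mm above the bench.
- boom (a joint): Swing of the boom about the post, rad; 0 = lens centre exactly above the stage centre. Growing, it turns anticlockwise seen from above (lens towards the magnifier's -y). Range -0.5 to 1.7; friction (0.2 N m) keeps it where left. Boom 14 x 14 mm; lens centre 150 mm from the post axis.
- boom_knob (a point): Centre of the top end of an upright round grey knob (18 mm diameter) on the boom, 65 mm from the post axis, for swinging it. It stands 33 mm above the boom's top face; this point is 255 mm above the bench.
- head (a joint): Tilt of the magnifier head about the line of the boom, rad; 0 = level, positive = the tab's side raised. Range -0.6 to 1.0; friction keeps it where left (about 0.16 N m, 2 N at the tab).
- lens (a point): Centre of the lens, on the tilt axis, 215 mm above the bench. The head is a round disc 118 mm across (white rim 16 mm thick, glass), z axis square to the lens, x axis along the boom towards the post.
- tab (a point): Middle of the upper face of the tab, near its outer end: 90 mm from the lens centre along the head's +y axis, 5 mm above it. The tab is a grey bar 18 mm wide, 10 mm thick, reaching from the rim to 100 mm from the lens centre. Pressing it down lowers that side of the head.
- tube_rack: Bystander: white tube rack 160 x 70 mm, 80 mm high. Origin at the centre of its underside.
- tip_box: Bystander: pipette-tip box 123 x 88 mm, 63 mm high. Origin at the centre of its underside.
- kit_carton: Bystander: carton 90 x 140 x 100 mm high. Origin at the centre of its underside.
- sharps_tub: Bystander: yellow tub 136 mm across, 160 mm high. Origin at the centre of its underside.

How it is judged (in metres and radians):
On the way, in this order (a step that is already met when the one before it is completed fails the run):
1. the pack is pulled clear of the dock, held in the fingers (its lower end at least 15 mm beyond the mouth of the well) (distance between pack and dock_mouth above 0.015 m and distance between pack_top and dock_mouth above 0.13 m and contact force between pack and dock below 0.1 N and contact force between the fingers and pack above 2 N), for 0.1 s.
2. the pack stands upright on the stage, lower end down, its axis within 18 mm of the stage's centre, let go and still, with the lens not yet over it (horizontal distance between pack and stage below 0.018 m and z of pack in the frame of stage between -0.004 and 0.004 m and height (world z) of pack_top above 0.125 m and angle between pack's own z axis and vertical below 0.06 rad and contact force between the fingers and pack below 0.1 N and linear speed of pack below 0.02 m/s and horizontal distance between lens and stage above 0.06 m), for 0.2 s.
At the end, for the whole second after the job is handed in: The pack stands upright (within 3 degrees), lower end down on the stage, its axis within 18 mm of the stage's centre, released and still; the lens centre is horizontally within 25 mm of the centre of the pack's top, and the head is level within 5 degrees (0.09 rad), boom and head at rest (horizontal distance between pack and stage below 0.018 m and z of pack in the frame of stage between -0.004 and 0.004 m and height (world z) of pack_top above 0.125 m and angle between pack's own z axis and vertical below 0.06 rad and contact force between the fingers and pack below 0.1 N and linear speed of pack below 0.02 m/s and horizontal distance between lens and pack_top below 0.025 m and value of joint head between -0.09 and 0.09 rad and velocity of joint boom between -0.02 and 0.02 rad/s and velocity of joint head between -0.02 and 0.02 rad/s); the robot touches nothing.
It fails at once if the pack is pressed or dropped on the magnifier with more than 40 N (set it down gently) (contact force between pack and magnifier above 40 N).
It fails at once if the tube rack is moved more than 25 mm (distance of tube_rack from where it was at the start of the episode above 0.025 m).
It fails at once if the tip box is moved more than 25 mm (distance of tip_box from where it was at the start of the episode above 0.025 m).
It fails at once if the carton is moved more than 25 mm (distance of kit_carton from where it was at the start of the episode above 0.025 m).
It fails at once if the yellow tub is moved more than 25 mm (distance of sharps_tub from where it was at the start of the episode above 0.025 m).
It also fails if it takes over 72 s, if anything falls off the work surface, if the arm or the gripper's body presses on something with over 40 N, if the wrist force passes 120 N, or if a joint passes its speed limit or range.

ROBOT

A 6-joint arm with a two-finger parallel gripper is mounted at the origin on the work surface. World frame = base frame: x ahead of the robot, y to its left, z up, the work surface at z = 0. Lengths are in m, angles in degrees, forces in N, time in s.
With the tool pointing down it reaches from about 0.275 to 0.725 m from the base axis. Payload 5.6 kg.
Tool frame: the origin (TCP) lies midway between the tips of the shut fingers; the grasp point (between the pads) lies 19 mm behind it; z points along the fingers, y is the line along which they close (so a half turn about z gives the same grasp; the last joint's range is limited). The gripper opens to 85 mm and grips with 20 to 120 N. Pads are 22 mm wide; open, the fingers measure 114 mm over their backs; the gripper's body (76 mm by 85 mm) begins 54 mm behind the grasp point. The pads swing forward as they close: fully open they stand 13 mm farther back than shut.
Start: joints at [-54.912, 14.616, 6.199, 0, -81.583, -16.306], TCP at [0.177, -0.521, 0.195] pointing down, gripper open.
Joint ranges: [-168.99, 168.99], [-69.2, 112.95], [-62.41, 85.93], [-164.36, 98.24], [-168.68, -3.75], [-174.98, 174.98]. Speed limits (degrees/s): [147.25, 147.25, 180, 180, 180, 180].

INTERFACE

Orientations are given as a 3x3 rotation matrix whose columns are the frame's x, y, z axes.
In Python, from cell import * gives the robot as it stands.
- The arm moves only by the tool step_arm, never from a script. Its argument "rows" is a list of rows, each an object of numbers: "tx", "ty", "tz": the shift along the tool's x, y, z in mm; "ax", "ay", "az": the turn, a rotation vector about the tool's x, y, z in rad; "jaw": the gripper command: -1 is shut, 1 is fully open, values between are in proportion. A call has 1 to 12 rows; each row is the pose to reach, as a shift and turn from the pose commanded when the call began, along the tool's axes at that moment; what a row does not reach only later rows make up. A row lasts 1/12 s, in which the tool goes at most 41.7 mm and 7.16 degrees, less where a joint would pass 70% of its speed; a pose out of reach is approached as far as the arm can. A call with a gripper value outside its range is refused whole. The fingers move at their own pace and stop on an object; the grip force is fixed at half the most. Time passes only in rows, so rows that repeat a pose let the fingers close. It gives the time, the measured TCP pose, the force, the opening and the grip force at its end, in the units of the state.
- get_state(): the state, without advancing time (a new reading comes with each control period).
- snapshot(name): name is "side" or "top"; returns a dict with "image" (480x640x3 uint8, red, green, blue), "depth" (480x640 float32, m along the optical axis (not along the pixel's ray), 0 where there is no reading), "fx", "fy", "cx", "cy" (pixels), "rvec" (rotation vector, rad) and "tvec" (3), from world to camera coordinates, as OpenCV has them. Camera axes: x right, y down, z forward; pixel columns grow to the right and rows downward; lengths in m; the calibration is good to about 2 mm. A picture is of the moment at which its call begins.
- close_job(): hands the job in; it is judged then, once.
Trained networks look in a picture, given as the dict that the camera call returned (one of the last four; its "shot" number tells which), for a name from the list of things; names that differ only in an ending like _2 or _b are one class to them, and where a whole thing is asked for, a point or a joint stands for the part that bears it (a point fixed in the world has none). Each returns a list of dicts, best first, with "confidence" (0 to 1); they miss things now and then, are a little off and sometimes report something else, mostly with a low value. They report only what shows in the picture. A call takes as long as a camera call.
- regions_of(picture, thing): "region" (480x640 bool, what is visible of it) and "at" ([column, row] in pixels, amid what is visible of it).
- tip_of(picture, thing): "at" ([column, row] in pixels: a listed point, or the origin of a listed thing).
The state is a dict: "time": time; "qpos": joint angles; "qd": joint speeds; "joint_torque": joint torques, N m; "position": TCP position; "orientation": TCP orientation; "ft_force": force on the tool from outside, world axes, zero at the start; "ft_torque": the same for the moment, N m; "gripper_width": finger opening in m; "finger_force": force on a finger pad.
Only numpy, scipy, OpenCV 4.12 (cv2) and the standard library are available. Lean on these libraries where they do the work, as an engineer would, in place of code of your own. Each camera call takes 0.05 s, during which the arm holds its last target. There are 200 camera calls.

## Working session

There is one attempt and no reset: what is moved stays moved. The work goes in short steps, Python scripts to look and compute and a tool call to move; the robot and the scene stay as the last step left them, time stands still between calls to the robot, and variables do not carry over. Pictures are saved under pics/ and viewed, at most 10 in all, crops included, and the job is handed in when it is done.

Besides the shell and the picture viewer there is one more tool, called after "Request:" by a JSON object that holds its "name" and its "arguments", one argument or row to a line. step_arm: Moves the arm, as the interface text tells. Its arguments: {"type":"object","properties":{"rows":{"type":"array"}},"required":["rows"]}

```bash
mkdir -p pics; cat > h.py <<'E'
from cell import *
import numpy as np, cv2
from scipy.spatial.transform import Rotation as Rn
def cam(s):
    R=cv2.Rodrigues(np.array(s["rvec"],float))[0]; return R,np.array(s["tvec"],float).ravel()
def cloud(s):
    R,t=cam(s); v,u=np.mgrid[:480,:640]; d=s["depth"]
    P=np.stack([(u-s["cx"])/s["fx"]*d,(v-s["cy"])/s["fy"]*d,d],-1)
    return (P-t)@R
def ray_z(s,uv,z):
    R,t=cam(s); c=-R.T@t; r=R.T@np.array([(uv[0]-s["cx"])/s["fx"],(uv[1]-s["cy"])/s["fy"],1])
    return c+r*(z-c[2])/r[2]
def proj(s,p):
    R,t=cam(s); q=R@np.array(p)+t; return [s["fx"]*q[0]/q[2]+s["cx"],s["fy"]*q[1]/q[2]+s["cy"]]
def save(s,n): cv2.imwrite("pics/"+n,cv2.cvtColor(s["image"],cv2.COLOR_RGB2BGR))
E
python3 - <<'E'
from h import *
np.set_printoptions(precision=4,suppress=True)
S={}
for n in("side","top"):
    s=snapshot(n); S[n]=s; save(s,n+"0.png"); W=cloud(s); R,t=cam(s); print(n,"cam",-R.T@t)
    for th in "dock dock_mouth pack pack_top magnifier stage boom_knob lens tab tube_rack tip_box kit_carton sharps_tub".split():
        for d in tip_of(s,th)[:2]:
            u,v=np.round(d["at"]).astype(int); ok=0<=u<640 and 0<=v<480
            print(th,"%.2f"%d["confidence"],d["at"],W[v,u] if ok else "")
    for th in "dock pack magnifier boom head".split():
        for d in regions_of(s,th)[:1]:
            m=d["region"]&(s["depth"]>0); print(" reg",th,"%.2f"%d["confidence"],m.sum(),W[m].min(0),W[m].max(0),np.median(W[m],0))
E
```

```text
side cam [ 0.0967 -1.2013  1.1531]
dock 0.67 [320.5, 335.0] [ 0.4905 -0.2576  0.0475]
dock_mouth 0.81 [328.1, 310.3] [ 0.526  -0.2265  0.1013]
pack_top 0.87 [341.2, 291.8] [ 0.5709 -0.2093  0.138 ]
magnifier 0.90 [264.3, 252.3] [ 0.2827 -0.5057  0.5818]
stage 0.93 [266.5, 253.8] [ 0.2869 -0.5023  0.5737]
boom_knob 0.63 [306.8, 190.4] [0.6058 0.1409 0.2529]
lens 0.69 [314.2, 217.6] [0.58   0.0161 0.2352]
lens 0.21 [339.6, 292.6] [ 0.5649 -0.2159  0.1421]
tab 0.72 [291.6, 198.1] [ 0.3588 -0.4356  0.6294]
tab 0.35 [340.5, 291.7] [ 0.5655 -0.2145  0.1443]
tube_rack 0.82 [346.4, 269.3] [ 0.671  -0.0286  0.0464]
tip_box 0.78 [260.0, 299.1] [ 0.3814 -0.0552  0.0406]
kit_carton 0.62 [400.0, 394.1] [ 0.58   -0.5364  0.092 ]
 reg dock 0.81 1718 [ 0.4288 -0.2848 -0.0002] [ 0.5855 -0.1676  0.0972] [ 0.491  -0.2459  0.0206]
 reg pack 0.68 576 [ 0.516  -0.2442 -0.0125] [ 0.6503 -0.0686  0.1505] [ 0.5457 -0.2249  0.1195]
 reg magnifier 0.90 1577 [ 0.3774 -0.4348 -0.0026] [0.6822 0.33   0.5757] [0.5931 0.1689 0.0136]
 reg boom 0.63 534 [ 0.3822 -0.4333 -0.0032] [0.7667 0.5645 0.6118] [0.6054 0.0824 
[... 688 characters left out ...]
.0125]
tube_rack 0.70 [312.9, 200.0] [0.6747 0.019  0.0453]
tip_box 0.93 [324.7, 311.7] [ 0.3879 -0.0041  0.0598]
kit_carton 0.87 [497.6, 220.6] [ 0.5985 -0.4355  0.0995]
sharps_tub 0.83 [152.2, 238.2] [0.574  0.399  0.1537]
 reg dock 0.63 2005 [ 0.4234 -0.2804 -0.0065] [ 0.5838 -0.1523  0.1482] [ 0.4855 -0.205   0.0183]
 reg pack 0.93 626 [ 0.5125 -0.255  -0.0011] [ 0.5895 -0.1814  0.1518] [ 0.5441 -0.2081  0.1332]
 reg magnifier 0.63 5666 [ 0.385   0.0092 -0.0079] [0.6724 0.2799 0.2903] [0.5625 0.1774 0.0132]
 reg boom 0.57 1992 [ 0.5215  0.0092 -0.0086] [0.6747 0.2799 0.2903] [0.5985 0.0806 0.2251]
 reg head 0.88 1446 [ 0.5233  0.0113 -0.0013] [0.664  0.1429 0.2903] [0.5879 0.0696 0.2258]
```

View pics/top0.png

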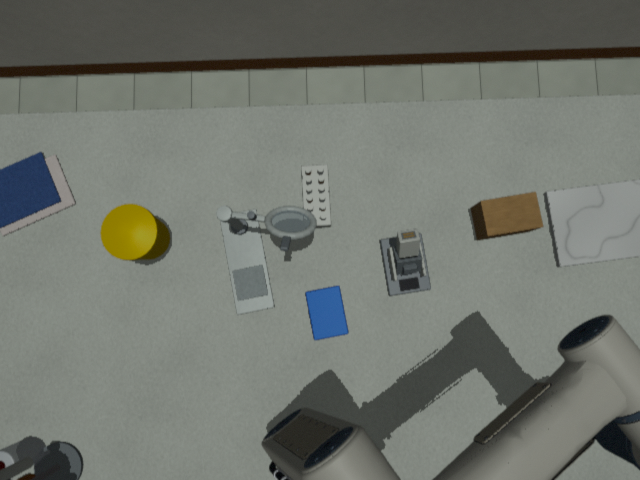

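View pics/side0.png

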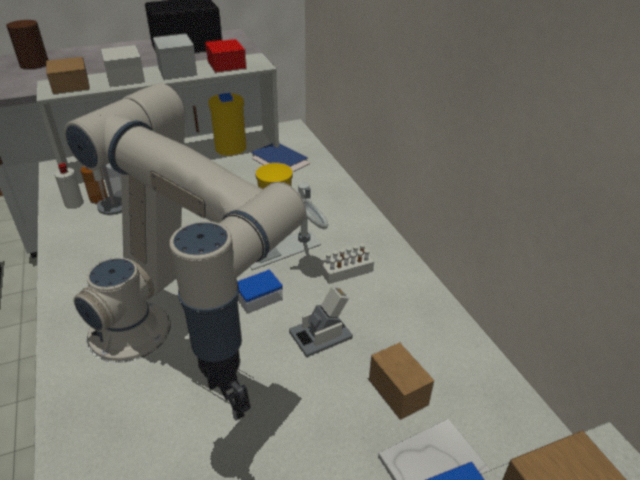

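```bash
python3 - <<'E'
from h import *
np.set_printoptions(precision=4,suppress=True)
s=snapshot("top"); W=cloud(s); img=s["image"].astype(int)
Z=W[...,2]; X=W[...,0];Y=W[...,1]
# dock base: z 8..24 around dock
def rect(m,n):
    m=m.astype(np.uint8); k=cv2.connectedComponentsWithStats(m); 
    i=1+np.argmax(k[2][1:,4]); mm=k[1]==i
    r=cv2.minAreaRect(W[mm][:,:2].astype(np.float32)); print(n,mm.sum(),r,"mean",W[mm].mean(0)); return mm
rect((abs(Z-.016)<.007)&(abs(X-.5)<.12)&(abs(Y+.21)<.1),"dockbase")
rect((Z>.006)&(abs(X-.5)<.12)&(abs(Y+.21)<.1),"dockall")
sat=img.max(-1)-img.min(-1)
rect((abs(Z-.011)<.007)&(X>.35)&(X<.75)&(Y>.08)&(Y<.3),"magbase")
rect((Z>.2)&(Z<.233)&(X>.5)&(Y>-.02)&(Y<.3),"boom+head")
m=(Z>.095)&(abs(X-.55)<.08)&(abs(Y+.21)<.06); P=W[m]
print("pack pts",m.sum(),P.min(0),P.max(0))
# top plane normal via RANSAC-ish: svd of points per hypothesised normals
for yaw in np.radians(np.arange(-12,13,3)):
    a=np.array([.5*np.cos(yaw),.5*np.sin(yaw),.866]); e=np.array([-np.sin(yaw),np.cos(yaw),0]);f=np.cross(e,a)
    h=P@a; q=h>np.percentile(h,97)-.008; T=P[q]
    print(np.degrees(yaw),q.sum(),"h sd",h[q].std(),"w",np.ptp(T@e),"t",np.ptp(T@f),"c",T.mean(0))
for n,u,v in[("stage",247.8,281.5)]: print(ray_z(s,(u,v),.014))
print("knob",ray_z(s,(249.5,212.9),.255))
E
```

```text
dockbase 1165 ((0.5042861700057983, -0.21497756242752075), (0.15019690990447998, 0.11081244051456451), 7.157663822174072) mean [ 0.4821 -0.2087  0.016 ]
dockall 2547 ((0.502423882484436, -0.21528388559818268), (0.15464001893997192, 0.11112399399280548), 7.541055679321289) mean [ 0.5027 -0.2083  0.0581]
magbase 2997 ((0.5145934820175171, 0.19776944816112518), (0.24703820049762726, 0.10854142904281616), 7.864691257476807) mean [0.504  0.1954 0.0098]
boom+head 681 ((0.6000535488128662, 0.07762397080659866), (0.14034172892570496, 0.041752930730581284), 81.05654907226562) mean [0.5972 0.0724 0.2173]
pack pts 557 [ 0.5087 -0.2429  0.095 ] [ 0.5804 -0.182   0.1528]
-12.000000000000002 209 h sd 0.0025730043033145513 w 0.04876588180275117 t 0.04508714079367809 c [ 0.5626 -0.2112  0.1423]
-9.0 225 h sd 0.0025578740912483066 w 0.049435644416843824 t 0.043673602113841026 c [ 0.5623 -0.2098  0.1422]
-6.000000000000001 237 h sd 0.0024824936148111106 w 0.05178584520938315 t 0.04216953055700523 c [ 0.5623 -0.2087  0.1421]
-3.0000000000000004 244 h sd 0.0023717238989223828 w 0.05123527611305606 t 0.040579048678761276 c [ 0.5622 -0.208   0.142 ]
0.0 247 h sd 0.002241003645274722 w 0.05092000132455199 t 0.03890651587938421 c [ 0.5623 -0.2073  0.1419]
3.0000000000000004 248 h sd 0.0021189796765549145 w 0.050595759242987454 t 0.03741343700820077 c [ 0.5623 -0.2071  0.1419]
6.000000000000001 253 h sd 0.0020939675924843684 w 0.05058502341571594 t 0.03649827964020291 c [ 0.5623 -0.2067  0.1418]
9.0 254 h sd 0.0020732932817749167 w 0.05059144999716114 t 0.03666828546233847 c [ 0.5624 -0.2065  0.1417]
12.000000000000002 253 h sd 0.0020686644377338756 w 0.0512492440048698 t 0.037477324381763655 c [ 0.5623 -0.2062  0.1417]
[0.4709 0.1944 0.014 ]
knob [0.6101 0.1528 0.255 ]
```

The top view shows the dock and pack at about (405,255), the magnifier stage at (249,282) with the boom swung off to the lens at (290,222), and the tab at (287,250) on the robot's side. The tip box is at (327,312), the rack at (316,195) and the tub at (130,231). The side view matches this: the pack is leaning at (335,300), with its top away from the robot. The dock yaw is about 7.2° and the computed pack top agrees with the measured one, so I'm moving now.

```bash
cat >> h.py <<'E'
def Rt(az,tilt,flip=1):
    """tool z pointing down, tilted outward by tilt along azimuth az (deg); tool y horizontal, perpendicular to az"""
    a,t=np.radians([az,tilt]); h=np.array([np.cos(a),np.sin(a),0])
    z=np.sin(t)*h-np.cos(t)*np.array([0,0,1]); y=flip*np.array([-np.sin(a),np.cos(a),0])
    return np.column_stack([np.cross(y,z),y,z])
def move(p,R=None):
    s=get_state(); O=np.array(s["orientation"]); P=np.array(s["position"])
    d=O.T@(np.array(p)-P)*1000; r=Rn.from_matrix(O.T@(O if R is None else R)).as_rotvec()
    print("t",np.round(d,1),"a",np.round(r,4),"rows>=%.1f %.1f"%(np.linalg.norm(d)/41.7,np.degrees(np.linalg.norm(r))/7.16)); return d,r
E
python3 - <<'E'
from h import *
print(np.round(get_state()["orientation"],3).tolist())
for f in(1,-1): move([.548,-.2095,.23],Rt(7.2,0,f))
E
```

```text
[[-0.947, -0.322, 0.0], [-0.322, 0.947, -0.0], [-0.0, -0.0, -1.0]]
t [-451.3  175.2  -35.2] a [-1.000e-04  0.000e+00  2.022e-01] rows>=11.6 1.6
t [-451.3  175.2  -35.2] a [-0.0000e+00 -1.0000e-04 -2.9394e+00] rows>=11.6 23.5
```

Request:
{"name": "step_arm", "arguments": {
  "rows": [
    {"tx": 0, "ty": 0, "tz": -36, "az": 0.2, "jaw": 1},
    {"tx": -451, "ty": 175, "tz": -36, "az": 0.202, "jaw": 1},
    {"tx": -451, "ty": 175, "tz": -36, "az": 0.202, "jaw": 1},
    {"tx": -451, "ty": 175, "tz": -36, "az": 0.202, "jaw": 1},
    {"tx": -451, "ty": 175, "tz": -36, "az": 0.202, "jaw": 1},
    {"tx": -451, "ty": 175, "tz": -36, "az": 0.202, "jaw": 1},
    {"tx": -451, "ty": 175, "tz": -36, "az": 0.202, "jaw": 1},
    {"tx": -451, "ty": 175, "tz": -36, "az": 0.202, "jaw": 1},
    {"tx": -451, "ty": 175, "tz": -36, "az": 0.202, "jaw": 1},
    {"tx": -451, "ty": 175, "tz": -36, "az": 0.202, "jaw": 1},
    {"tx": -451, "ty": 175, "tz": -36, "az": 0.202, "jaw": 1},
    {"tx": -451, "ty": 175, "tz": -36, "az": 0.202, "jaw": 1}
  ]
}}

```text
$.rows[0]: bad value
```

```bash
python3 - <<'E'
from h import *
s=get_state();print(s["time"],s["position"],s["qpos"]);move([.548,-.2095,.093],Rt(7.2,0))
E
```

```text
1.95 [ 0.17712376 -0.52069372  0.19481927] [-5.49095512e+01  1.46129938e+01  6.20042222e+00 -1.73675796e-05
 -8.15839806e+01 -1.63075662e+01]
t [-451.3  175.2  101.8] a [-1.000e-04  0.000e+00  2.022e-01] rows>=11.9 1.6
```

Request:
{"name": "step_arm", "arguments": {
  "rows": [
    {"tx": 0, "ty": 0, "tz": -36, "ax": 0, "ay": 0, "az": 0.1, "jaw": 1},
    {"tx": -451, "ty": 175, "tz": -36, "ax": 0, "ay": 0, "az": 0.202, "jaw": 1},
    {"tx": -451, "ty": 175, "tz": -36, "ax": 0, "ay": 0, "az": 0.202, "jaw": 1},
    {"tx": -451, "ty": 175, "tz": -36, "ax": 0, "ay": 0, "az": 0.202, "jaw": 1},
    {"tx": -451, "ty": 175, "tz": -36, "ax": 0, "ay": 0, "az": 0.202, "jaw": 1},
    {"tx": -451, "ty": 175, "tz": -36, "ax": 0, "ay": 0, "az": 0.202, "jaw": 1},
    {"tx": -451, "ty": 175, "tz": -36, "ax": 0, "ay": 0, "az": 0.202, "jaw": 1},
    {"tx": -451, "ty": 175, "tz": -36, "ax": 0, "ay": 0, "az": 0.202, "jaw": 1},
    {"tx": -451, "ty": 175, "tz": -36, "ax": 0, "ay": 0, "az": 0.202, "jaw": 1},
    {"tx": -451, "ty": 175, "tz": -36, "ax": 0, "ay": 0, "az": 0.202, "jaw": 1},
    {"tx": -451, "ty": 175, "tz": -36, "ax": 0, "ay": 0, "az": 0.202, "jaw": 1},
    {"tx": -451, "ty": 175, "tz": -36, "ax": 0, "ay": 0, "az": 0.202, "jaw": 1}
  ]
}}

```text
time: 2.95
position: [0.5296, -0.2245, 0.2311]
orientation: [[-0.992, -0.126, 0.001], [-0.126, 0.992, -0.0], [-0.0, -0.0, -1.0]]
ft_force: [0.5, -1.5, -0.3]
gripper_width: 0.0853
finger_force: 0.0
```

```bash
python3 - <<'E'
from h import *
s=get_state();print(s["time"],s["position"],s["qpos"]);move([.548,-.2095,.093],Rt(7.2,0))
E
```

```text
2.95 [ 0.529576   -0.22446867  0.23105697] [-7.39490712e+00  1.71309861e+01  1.48205689e+01  5.94131682e-03
 -8.76592034e+01 -7.53806773e+01]
t [-20.1  12.6 138.1] a [-0.0002  0.0005  0.0004] rows>=3.4 0.0
```

Request:
{"name": "step_arm", "arguments": {
  "rows": [
    {"tx": -10, "ty": 6, "tz": 0, "ax": 0, "ay": 0, "az": 0, "jaw": 1},
    {"tx": -10, "ty": 6, "tz": 0, "ax": 0, "ay": 0, "az": 0, "jaw": 1},
    {"tx": -10, "ty": 6, "tz": 0, "ax": 0, "ay": 0, "az": 0, "jaw": 1}
  ]
}}

```text
time: 3.2
position: [0.5377, -0.2185, 0.2303]
orientation: [[-0.992, -0.127, -0.001], [-0.127, 0.992, -0.0], [0.001, 0.0, -1.0]]
ft_force: [-0.5, -1.8, 0.2]
gripper_width: 0.0854
finger_force: 0.0
```

```bash
python3 - <<'E'
from h import *
s=get_state();print(s["position"]);move([.548,-.2095,.093],Rt(7.2,0))
E
```

```text
[ 0.53770582 -0.21847061  0.23034062]
t [-11.5   7.6 137.3] a [ 0.0001 -0.0009  0.0016] rows>=3.3 0.0
```

Request:
{"name": "step_arm", "arguments": {
  "rows": [
    {"tx": -11.5, "ty": 7.6, "tz": 0, "ax": 0, "ay": 0, "az": 0, "jaw": 1},
    {"tx": -11.5, "ty": 7.6, "tz": 40, "ax": 0, "ay": 0, "az": 0, "jaw": 1},
    {"tx": -11.5, "ty": 7.6, "tz": 65, "ax": 0, "ay": 0, "az": 0, "jaw": 1},
    {"tx": -11.5, "ty": 7.6, "tz": 90, "ax": 0, "ay": 0, "az": 0, "jaw": 1},
    {"tx": -11.5, "ty": 7.6, "tz": 115, "ax": 0, "ay": 0, "az": 0, "jaw": 1},
    {"tx": -11.5, "ty": 7.6, "tz": 137, "ax": 0, "ay": 0, "az": 0, "jaw": 1},
    {"tx": -11.5, "ty": 7.6, "tz": 137, "ax": 0, "ay": 0, "az": 0, "jaw": 1},
    {"tx": -11.5, "ty": 7.6, "tz": 137, "ax": 0, "ay": 0, "az": 0, "jaw": 1}
  ]
}}

```text
time: 3.87
position: [0.5469, -0.2108, 0.0938]
orientation: [[-0.992, -0.124, -0.002], [-0.124, 0.992, -0.0], [0.002, -0.0, -1.0]]
ft_force: [0.7, 0.4, 0.7]
gripper_width: 0.0856
finger_force: 0.0
```

```bash
python3 - <<'E'
from h import *
s=snapshot("side"); cv2.imwrite("pics/s1.png",cv2.resize(s["image"][220:380,240:440][...,::-1],None,fx=4,fy=3.75*4/3.75*0.9))
s=snapshot("top"); 
for n in["pack_top"]: 
  for d in tip_of(s,n)[:1]: print(d["confidence"],ray_z(s,d["at"],.141))
move([.548,-.2095,.093],Rt(7.2,0))
E
```

```text
0.71 [ 0.39120898 -0.00493936  0.141     ]
t [0.9 1.3 3.1] a [-0.0016  0.0035 -0.0002] rows>=0.1 0.0
```

View pics/s1.png

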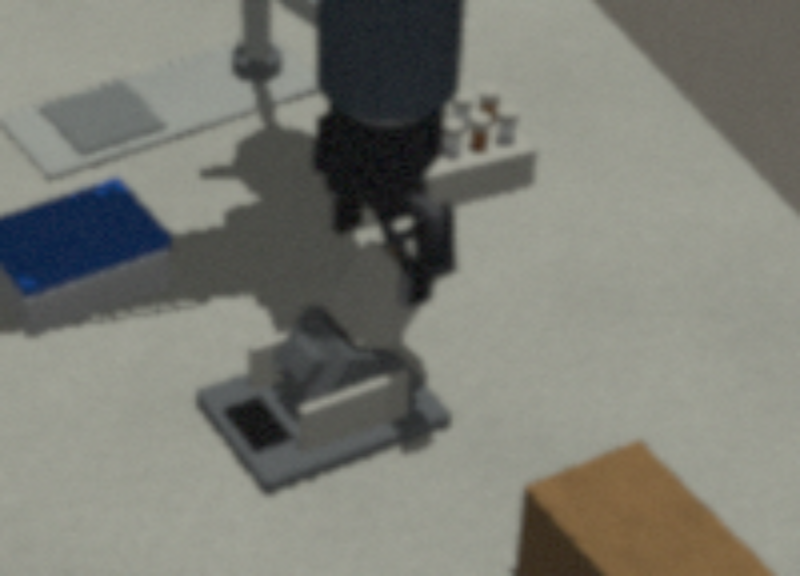

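The crop shows the dock at about (330,410). The near finger is at (430,250), and the pack is in the gripper's shadow around (385,300). I'll close the jaw and let the opening confirm it.

Request:
{"name": "step_arm", "arguments": {
  "rows": [
    {"tx": 0, "ty": 1, "tz": 1, "ax": 0, "ay": 0, "az": 0, "jaw": -1},
    {"tx": 0, "ty": 1, "tz": 1, "ax": 0, "ay": 0, "az": 0, "jaw": -1},
    {"tx": 0, "ty": 1, "tz": 1, "ax": 0, "ay": 0, "az": 0, "jaw": -1},
    {"tx": 0, "ty": 1, "tz": 1, "ax": 0, "ay": 0, "az": 0, "jaw": -1},
    {"tx": 0, "ty": 1, "tz": 1, "ax": 0, "ay": 0, "az": 0, "jaw": -1},
    {"tx": 0, "ty": 1, "tz": 1, "ax": 0, "ay": 0, "az": 0, "jaw": -1},
    {"tx": 0, "ty": 1, "tz": 1, "ax": 0, "ay": 0, "az": 0, "jaw": -1},
    {"tx": 0, "ty": 1, "tz": 1, "ax": 0, "ay": 0, "az": 0, "jaw": -1}
  ]
}}

```text
time: 4.68
position: [0.5485, -0.2092, 0.0939]
orientation: [[-0.992, -0.126, 0.002], [-0.126, 0.992, -0.001], [-0.002, -0.001, -1.0]]
ft_force: [-1.1, 0.9, 5.8]
gripper_width: 0.0483
finger_force: 62.6
```

```bash
python3 - <<'E'
from h import *
a=np.array([.496,.063,.866]);s=get_state();print(s["position"],s["ft_force"],s["gripper_width"],s["finger_force"])
move(s["position"]+.09*a)
E
```

```text
[ 0.54846394 -0.20920802  0.09391584] [-1.10739307  0.9284276   5.8229663 ] 0.048266675838502006 62.601696252822876
t [-45.1  -0.1 -77.9] a [0. 0. 0.] rows>=2.2 0.0
```

Request:
{"name": "step_arm", "arguments": {
  "rows": [
    {"tx": -2, "ty": 0, "tz": -3.5, "ax": 0, "ay": 0, "az": 0, "jaw": -1},
    {"tx": -4, "ty": 0, "tz": -7, "ax": 0, "ay": 0, "az": 0, "jaw": -1},
    {"tx": -7, "ty": 0, "tz": -12.1, "ax": 0, "ay": 0, "az": 0, "jaw": -1},
    {"tx": -12, "ty": 0, "tz": -20.8, "ax": 0, "ay": 0, "az": 0, "jaw": -1},
    {"tx": -18, "ty": 0, "tz": -31.2, "ax": 0, "ay": 0, "az": 0, "jaw": -1},
    {"tx": -24, "ty": 0, "tz": -41.6, "ax": 0, "ay": 0, "az": 0, "jaw": -1},
    {"tx": -30, "ty": 0, "tz": -52, "ax": 0, "ay": 0, "az": 0, "jaw": -1},
    {"tx": -36, "ty": 0, "tz": -62.4, "ax": 0, "ay": 0, "az": 0, "jaw": -1},
    {"tx": -42, "ty": 0, "tz": -72.7, "ax": 0, "ay": 0, "az": 0, "jaw": -1},
    {"tx": -48, "ty": 0, "tz": -83, "ax": 0, "ay": 0, "az": 0, "jaw": -1},
    {"tx": -48, "ty": 0, "tz": -83, "ax": 0, "ay": 0, "az": 0, "jaw": -1},
    {"tx": -48, "ty": 0, "tz": -83, "ax": 0, "ay": 0, "az": 0, "jaw": -1}
  ]
}}

```text
time: 5.68
position: [0.5955, -0.2026, 0.175]
orientation: [[-0.992, -0.126, -0.001], [-0.126, 0.992, 0.001], [0.0, 0.001, -1.0]]
ft_force: [-0.2, 0.6, -3.2]
gripper_width: 0.0482
finger_force: 67.6
```

```bash
python3 - <<'E'
from h import *
np.set_printoptions(precision=4,suppress=True)
g=get_state();p=np.array(g["position"]);print(g["position"],g["gripper_width"],g["ft_force"])
s=snapshot("side"); W=cloud(s)
u,v=proj(s,p); print(u,v)
c=s["image"][max(0,int(v)-80):int(v)+80,int(u)-100:int(u)+100]
c=np.clip(c.astype(float)*1.6,0,255).astype(np.uint8)[...,::-1]
cv2.imwrite("pics/s2.png",cv2.resize(c,(800,600)))
for n in("pack","pack_top"):
  for d in tip_of(s,n)[:2]:
    print(n,d["confidence"],d["at"],W[int(d["at"][1]),int(d["at"][0])])
# expected lower end
a=np.array([.496,.063,.866]); G=np.array([.5485,-.2092,.0939]); F=np.array([.504,-.215,.037])
print("pred low",F+p-G,proj(s,F+p-G),"top",F+p-G+.12*a,proj(s,F+p-G+.12*a))
E
```

```text
[ 0.5955 -0.2026  0.175 ] 0.04816763514235149 [-0.1722  0.5565 -3.2429]
348.75623255538744 278.1444172975797
pack 0.68 [336.4, 302.4] [ 0.547  -0.2311  0.1282]
pack_top 0.92 [354.7, 262.9] [ 0.5905 -0.2374  0.2603]
pack_top 0.4 [337.8, 300.4] [ 0.5509 -0.2285  0.132 ]
pred low [ 0.551  -0.2084  0.1181] [np.float64(333.9681116180317), np.float64(298.9151394336414)] top [ 0.6105 -0.2008  0.222 ] [np.float64(354.36426117442664), np.float64(263.15084384141176)]
```

View pics/s2.png

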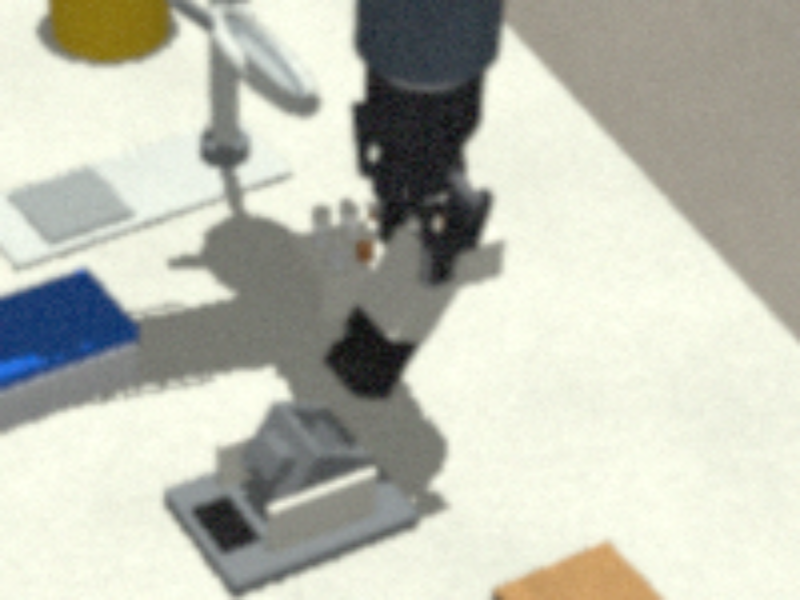

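The pack is out of the dock: its black shank is at (370,355), clear of the well, and it is held as predicted. Next I carry it around on the robot side of the lens and stand it upright.

```bash
cat >> h.py <<'E'
_G=np.array([.5485,-.2092,.0939]); _F=np.array([.504,-.215,.037])
LOW=Rt(7.2,0).T@(_F-_G)   # pack origin in tool frame
def tcp_for(low,R): return np.array(low)-R@LOW
STAGE=np.array([.4709,.1944,.014])
E
python3 - <<'E'
from h import *
move([.40,-.13,.27],Rt(-10,30))
R=Rt(20,30); print(tcp_for(STAGE,R))
E
```

```text
t [184.1  96.6 -95. ] a [ 0.0793 -0.5219  0.2931] rows>=5.5 4.8
[0.48062524 0.19812799 0.08571486]
```

Request:
{"name": "step_arm", "arguments": {
  "rows": [
    {"tx": 0, "ty": 0, "tz": -40, "ax": 0, "ay": 0, "az": 0, "jaw": -1},
    {"tx": 20, "ty": 10, "tz": -75, "ax": 0.01, "ay": -0.08, "az": 0.04, "jaw": -1},
    {"tx": 50, "ty": 26, "tz": -95, "ax": 0.025, "ay": -0.17, "az": 0.1, "jaw": -1},
    {"tx": 85, "ty": 45, "tz": -95, "ax": 0.04, "ay": -0.27, "az": 0.15, "jaw": -1},
    {"tx": 120, "ty": 63, "tz": -95, "ax": 0.055, "ay": -0.37, "az": 0.21, "jaw": -1},
    {"tx": 153, "ty": 80, "tz": -95, "ax": 0.07, "ay": -0.47, "az": 0.26, "jaw": -1},
    {"tx": 184, "ty": 97, "tz": -95, "ax": 0.079, "ay": -0.522, "az": 0.293, "jaw": -1},
    {"tx": 184, "ty": 97, "tz": -95, "ax": 0.079, "ay": -0.522, "az": 0.293, "jaw": -1},
    {"tx": 184, "ty": 97, "tz": -95, "ax": 0.079, "ay": -0.522, "az": 0.293, "jaw": -1}
  ]
}}

```text
time: 6.58
position: [0.3955, -0.1297, 0.2684]
orientation: [[-0.851, 0.172, 0.496], [0.149, 0.985, -0.085], [-0.503, 0.002, -0.864]]
ft_force: [0.8, -0.8, -3.1]
gripper_width: 0.0477
finger_force: 67.6
```

```bash
python3 - <<'E'
from h import *
s=get_state();print(s["position"],s["qpos"],s["gripper_width"]);move([.385,.09,.26],Rt(10,30))
E
```

```text
[ 0.39548625 -0.12967284  0.26838726] [  16.79042178  -27.57107141  -32.9367749    15.33712105  -58.08154391
 -121.75910649] 0.04766102507375698
t [ 45.9 214.6 -16.6] a [-0.1727  0.0034 -0.301 ] rows>=5.3 2.8
```

Request:
{"name": "step_arm", "arguments": {
  "rows": [
    {"tx": 6, "ty": 30, "tz": -2, "ax": -0.02, "ay": 0, "az": -0.04, "jaw": -1},
    {"tx": 14, "ty": 66, "tz": -5, "ax": -0.05, "ay": 0, "az": -0.09, "jaw": -1},
    {"tx": 22, "ty": 102, "tz": -8, "ax": -0.08, "ay": 0, "az": -0.14, "jaw": -1},
    {"tx": 30, "ty": 138, "tz": -11, "ax": -0.11, "ay": 0.002, "az": -0.19, "jaw": -1},
    {"tx": 38, "ty": 174, "tz": -14, "ax": -0.14, "ay": 0.003, "az": -0.24, "jaw": -1},
    {"tx": 43, "ty": 200, "tz": -16, "ax": -0.16, "ay": 0.003, "az": -0.28, "jaw": -1},
    {"tx": 46, "ty": 214, "tz": -17, "ax": -0.173, "ay": 0.003, "az": -0.301, "jaw": -1},
    {"tx": 46, "ty": 214, "tz": -17, "ax": -0.173, "ay": 0.003, "az": -0.301, "jaw": -1},
    {"tx": 46, "ty": 214, "tz": -17, "ax": -0.173, "ay": 0.003, "az": -0.301, "jaw": -1}
  ]
}}

```text
time: 7.33
position: [0.3897, 0.0894, 0.2615]
orientation: [[-0.854, -0.173, 0.491], [-0.151, 0.985, 0.084], [-0.498, -0.002, -0.867]]
ft_force: [0.2, -0.8, -3.0]
gripper_width: 0.0481
finger_force: 67.6
```

```bash
python3 - <<'E'
from h import *
s=get_state();print(s["position"],s["qpos"],s["gripper_width"])
R=Rt(20,30);move(tcp_for(STAGE+[0,0,.05],R),R)
E
```

```text
[0.389748   0.08937379 0.26153169] [  59.79180262  -29.97617553  -38.14265843   25.13753479  -63.91575236
 -147.39724451] 0.048099669679705935
t [-31.4  91.6 162.9] a [-0.0892 -0.0027 -0.1507] rows>=4.5 1.4
```

Request:
{"name": "step_arm", "arguments": {
  "rows": [
    {"tx": 0, "ty": 38, "tz": 0, "ax": -0.03, "ay": 0, "az": -0.05, "jaw": -1},
    {"tx": -3, "ty": 72, "tz": 15, "ax": -0.06, "ay": 0, "az": -0.1, "jaw": -1},
    {"tx": -10, "ty": 90, "tz": 45, "ax": -0.089, "ay": -0.003, "az": -0.15, "jaw": -1},
    {"tx": -16, "ty": 92, "tz": 80, "ax": -0.089, "ay": -0.003, "az": -0.151, "jaw": -1},
    {"tx": -22, "ty": 92, "tz": 115, "ax": -0.089, "ay": -0.003, "az": -0.151, "jaw": -1},
    {"tx": -28, "ty": 92, "tz": 145, "ax": -0.089, "ay": -0.003, "az": -0.151, "jaw": -1},
    {"tx": -31, "ty": 92, "tz": 163, "ax": -0.089, "ay": -0.003, "az": -0.151, "jaw": -1},
    {"tx": -31, "ty": 92, "tz": 163, "ax": -0.089, "ay": -0.003, "az": -0.151, "jaw": -1},
    {"tx": -31, "ty": 92, "tz": 163, "ax": -0.089, "ay": -0.003, "az": -0.151, "jaw": -1}
  ]
}}

```text
time: 8.08
position: [0.4813, 0.1959, 0.135]
orientation: [[-0.815, -0.338, 0.47], [-0.294, 0.941, 0.167], [-0.499, -0.002, -0.867]]
ft_force: [0.3, -1.2, -2.0]
gripper_width: 0.0482
finger_force: 67.6
```

```bash
python3 - <<'E'
from h import *
np.set_printoptions(precision=4,suppress=True)
g=get_state();print(g["position"],g["qpos"],g["gripper_width"],g["ft_force"])
R=Rt(20,30);move(tcp_for(STAGE+[0,0,.004],R),R)
s=snapshot("side"); W=cloud(s); low=g["position"]+np.array(g["orientation"])@LOW
print("pred low",low,proj(s,low),"stage",proj(s,STAGE))
u,v=map(int,proj(s,low+[0,0,.06]))
c=np.clip(s["image"][v-75:v+75,u-100:u+100].astype(float)*1.6,0,255).astype(np.uint8)[...,::-1]
print("crop org",u-100,v-75); cv2.imwrite("pics/s3.png",cv2.resize(c,(800,600)))
for n in("pack","stage","pack_top"):
  for d in tip_of(s,n)[:1]: print(n,d["confidence"],d["at"])
E
```

```text
[0.4813 0.1959 0.135 ] [  48.4341   -8.0333  -45.5721   29.7979  -29.0219 -141.9328] 0.04816676172169547 [ 0.2535 -1.1731 -1.9962]
t [22.5  2.4 39.3] a [-0.004  -0.0012 -0.003 ] rows>=1.1 0.0
pred low [0.4715 0.1921 0.0633] [np.float64(263.77488937187394), np.float64(238.93512345997203)] stage [np.float64(264.17182660824176), np.float64(250.25211455743099)]
crop org 162 149
pack 0.81 [265.8, 237.4]
stage 0.92 [267.6, 251.8]
pack_top 0.9 [262.7, 206.6]
```

View pics/s3.png

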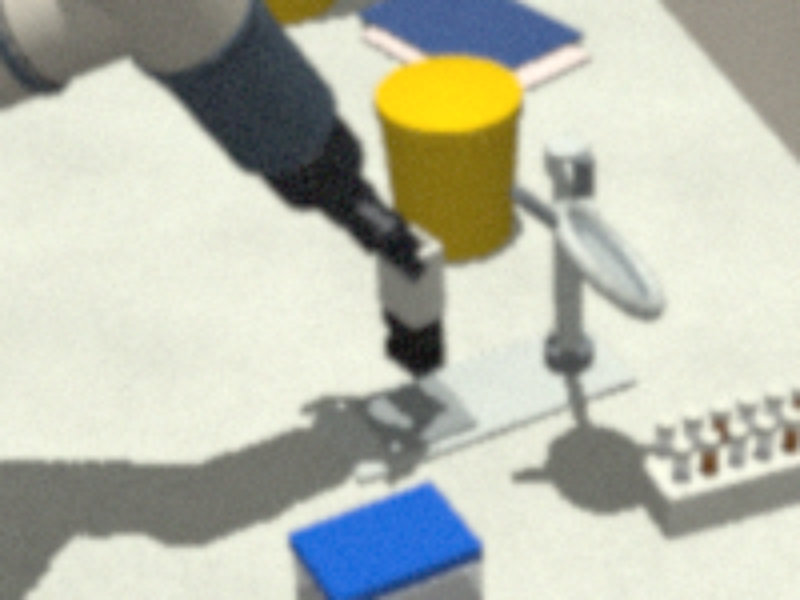

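The pack hangs upright over the stage, with its shank tip at (415,365) and the stage around (430,410). I'll check the stage centre against the first top picture before lowering.

```bash
python3 - <<'E'
from h import *
s=snapshot("top"); im=cv2.imread("pics/top0.png").astype(int)
g=im.mean(-1); print(np.round(g[275:290:5,225:280:4]))
b=np.zeros((480,640),np.uint8); r=g[260:302,228:274]
m=(r>g[276:288,242:254].mean()-10)&(r<g[276:288,242:254].mean()+10)
k=cv2.connectedComponentsWithStats(cv2.morphologyEx(m.astype(np.uint8),cv2.MORPH_OPEN,np.ones((5,5)))); i=1+np.argmax(k[2][1:,4])
v,u=np.where(k[1]==i); P=np.array([ray_z(s,(a+228,c+260),.014)[:2] for a,c in zip(u,v)],np.float32)
print(cv2.minAreaRect(P),P.mean(0),len(P))
E
```

```text
[[139. 124. 111. 107. 110. 111. 112. 110. 109. 110. 148. 130. 132. 129.]
 [134. 134. 143. 111. 110. 111. 111. 112. 107. 112. 104. 113. 127. 131.]
 [134. 137. 144. 110. 108. 109. 108. 110. 110. 111. 111. 146. 133. 133.]]
((0.46894049644470215, 0.18951751291751862), (0.0784575417637825, 0.08077240735292435), 9.722877502441406) [0.4687056  0.18963845] 930
```

```bash
echo 'STAGE=np.array([.469,.190,.014])' >> h.py; python3 - <<'E'
from h import *
R=Rt(20,30);move(tcp_for(STAGE+[0,0,.006],R),R);move(tcp_for(STAGE+[0,0,.0],R),R)
E
```

```text
t [26.7 -4.  38. ] a [ 0.001   0.0045 -0.0011] rows>=1.1 0.0
t [29.8 -4.  43.1] a [ 0.001   0.0045 -0.0011] rows>=1.3 0.0
```

Request:
{"name": "step_arm", "arguments": {
  "rows": [
    {"tx": 9, "ty": -4, "tz": 10, "ax": 0, "ay": 0.004, "az": 0, "jaw": -1},
    {"tx": 17, "ty": -4, "tz": 22, "ax": 0, "ay": 0.004, "az": 0, "jaw": -1},
    {"tx": 23, "ty": -4, "tz": 32, "ax": 0, "ay": 0.004, "az": 0, "jaw": -1},
    {"tx": 26.7, "ty": -4, "tz": 38, "ax": 0, "ay": 0.004, "az": 0, "jaw": -1},
    {"tx": 26.7, "ty": -4, "tz": 38, "ax": 0, "ay": 0.004, "az": 0, "jaw": -1},
    {"tx": 26.7, "ty": -4, "tz": 38, "ax": 0, "ay": 0.004, "az": 0, "jaw": -1}
  ]
}}

```text
time: 8.83
position: [0.4786, 0.1933, 0.0909]
orientation: [[-0.814, -0.342, 0.469], [-0.296, 0.94, 0.171], [-0.499, 0.0, -0.867]]
ft_force: [-0.4, 0.1, -1.5]
gripper_width: 0.0482
finger_force: 67.5
```

```bash
python3 - <<'E'
from h import *
g=get_state(); print(g["ft_force"],g["position"]+np.array(g["orientation"])@LOW); R=Rt(20,30);move(tcp_for(STAGE,R),R)
E
```

```text
[-0.42929201  0.08115835 -1.4700979 ] [0.4687865  0.18959286 0.0191896 ]
t [2.4 0.3 4.6] a [-0.     -0.0011 -0.0004] rows>=0.1 0.0
```

Request:
{"name": "step_arm", "arguments": {
  "rows": [
    {"tx": 0.5, "ty": 0, "tz": 0.9, "ax": 0, "ay": 0, "az": 0, "jaw": -1},
    {"tx": 1, "ty": 0, "tz": 1.7, "ax": 0, "ay": 0, "az": 0, "jaw": -1},
    {"tx": 1.5, "ty": 0, "tz": 2.6, "ax": 0, "ay": 0, "az": 0, "jaw": -1},
    {"tx": 1.5, "ty": 0, "tz": 2.6, "ax": 0, "ay": 0, "az": 0, "jaw": -1}
  ]
}}

```text
time: 9.17
position: [0.4787, 0.1935, 0.0875]
orientation: [[-0.815, -0.341, 0.469], [-0.296, 0.94, 0.171], [-0.499, 0.001, -0.867]]
ft_force: [-0.8, -1.0, -2.9]
gripper_width: 0.0481
finger_force: 67.5
```

Request:
{"name": "step_arm", "arguments": {
  "rows": [
    {"tx": 0.5, "ty": 0, "tz": 0.9, "ax": 0, "ay": 0, "az": 0, "jaw": -1},
    {"tx": 0.5, "ty": 0, "tz": 0.9, "ax": 0, "ay": 0, "az": 0, "jaw": -1},
    {"tx": 0.5, "ty": 0, "tz": 0.9, "ax": 0, "ay": 0, "az": 0, "jaw": -1}
  ]
}}

```text
time: 9.42
position: [0.4786, 0.1933, 0.0862]
orientation: [[-0.815, -0.341, 0.468], [-0.296, 0.94, 0.17], [-0.498, 0.0, -0.867]]
ft_force: [-0.1, 0.5, -2.8]
gripper_width: 0.0484
finger_force: 67.5
```

Request:
{"name": "step_arm", "arguments": {
  "rows": [
    {"tx": 0.5, "ty": 0, "tz": 0.9, "ax": 0, "ay": 0, "az": 0, "jaw": -1},
    {"tx": 0.5, "ty": 0, "tz": 0.9, "ax": 0, "ay": 0, "az": 0, "jaw": -1},
    {"tx": 0.5, "ty": 0, "tz": 0.9, "ax": 0, "ay": 0, "az": 0, "jaw": -1}
  ]
}}

```text
time: 9.67
position: [0.4786, 0.1934, 0.0852]
orientation: [[-0.815, -0.341, 0.468], [-0.296, 0.94, 0.171], [-0.498, 0.0, -0.867]]
ft_force: [0.1, 0.7, -2.0]
gripper_width: 0.0481
finger_force: 67.7
```

Request:
{"name": "step_arm", "arguments": {
  "rows": [
    {"tx": 0.5, "ty": 0, "tz": 0.9, "ax": 0, "ay": 0, "az": 0, "jaw": -1},
    {"tx": 0.5, "ty": 0, "tz": 0.9, "ax": 0, "ay": 0, "az": 0, "jaw": -1},
    {"tx": 0.5, "ty": 0, "tz": 0.9, "ax": 0, "ay": 0, "az": 0, "jaw": -1}
  ]
}}

```text
time: 9.92
position: [0.4793, 0.1938, 0.0853]
orientation: [[-0.814, -0.341, 0.47], [-0.295, 0.94, 0.171], [-0.5, 0.001, -0.866]]
ft_force: [-1.1, -2.8, 4.2]
gripper_width: 0.0483
finger_force: 68.3
```

Request:
{"name": "step_arm", "arguments": {
  "rows": [
    {"tx": 0, "ty": 0, "tz": 0, "ax": 0, "ay": 0, "az": 0, "jaw": 0.25},
    {"tx": 0, "ty": 0, "tz": 0, "ax": 0, "ay": 0, "az": 0, "jaw": 0.4},
    {"tx": 0, "ty": 0, "tz": 0, "ax": 0, "ay": 0, "az": 0, "jaw": 0.7},
    {"tx": 0, "ty": 0, "tz": 0, "ax": 0, "ay": 0, "az": 0, "jaw": 1},
    {"tx": 0, "ty": 0, "tz": 0, "ax": 0, "ay": 0, "az": 0, "jaw": 1},
    {"tx": 0, "ty": 0, "tz": 0, "ax": 0, "ay": 0, "az": 0, "jaw": 1}
  ]
}}

```text
time: 10.42
position: [0.4785, 0.1934, 0.0841]
orientation: [[-0.815, -0.341, 0.468], [-0.296, 0.94, 0.17], [-0.498, 0.0, -0.867]]
ft_force: [-0.2, -0.2, 0.6]
gripper_width: 0.0855
finger_force: 0.0
```

```bash
python3 - <<'E'
from h import *
s=snapshot("side"); W=cloud(s); T=STAGE+[0,0,.12]
for n,q in(("pack",STAGE),("pack_top",T)):
  for d in tip_of(s,n)[:1]: print(n,d["confidence"],d["at"],"ideal",np.round(proj(s,q),1),ray_z(s,d["at"],q[2]))
E
```

```text
pack 0.95 [266.2, 249.7] ideal [264.  251.1] [0.47816463 0.19478969 0.014     ]
pack_top 0.86 [264.8, 223.6] ideal [262.1 222. ] [0.47455978 0.17837095 0.134     ]
```

Request:
{"name": "step_arm", "arguments": {
  "rows": [
    {"tx": 0, "ty": 0, "tz": -10, "ax": 0, "ay": 0, "az": 0, "jaw": 1},
    {"tx": 0, "ty": 0, "tz": -30, "ax": 0, "ay": 0, "az": 0, "jaw": 1},
    {"tx": 0, "ty": 0, "tz": -60, "ax": 0, "ay": 0, "az": 0, "jaw": 1},
    {"tx": 0, "ty": 0, "tz": -95, "ax": 0, "ay": 0, "az": 0, "jaw": 1},
    {"tx": 0, "ty": 0, "tz": -130, "ax": 0, "ay": 0, "az": 0, "jaw": 1},
    {"tx": 0, "ty": 0, "tz": -170, "ax": 0, "ay": 0, "az": 0, "jaw": 1},
    {"tx": 0, "ty": 0, "tz": -170, "ax": 0, "ay": 0, "az": 0, "jaw": 1},
    {"tx": 0, "ty": 0, "tz": -170, "ax": 0, "ay": 0, "az": 0, "jaw": 1}
  ]
}}

```text
time: 11.23
position: [0.3989, 0.1658, 0.2343]
orientation: [[-0.813, -0.343, 0.471], [-0.295, 0.939, 0.176], [-0.503, 0.005, -0.865]]
ft_force: [-0.1, 0.5, -1.3]
gripper_width: 0.0857
finger_force: 0.0
```

```bash
python3 - <<'E'
from h import *
np.set_printoptions(precision=4,suppress=True)
g=get_state(); print(g["position"],g["qpos"])
s=snapshot("top"); W=cloud(s)
R,t=cam(s);u,v=map(int,proj(s,[.52,.15,.1]));
c=s["image"][v-75:v+75,u-100:u+100][...,::-1]; print("org",u-100,v-75)
cv2.imwrite("pics/t4.png",cv2.resize(c,(800,600)))
for n,z in(("pack_top",.134),("boom_knob",.255),("lens",.215),("tab",.275)):
  for d in tip_of(s,n)[:1]: print(n,d["confidence"],d["at"],ray_z(s,d["at"],z),W[int(d["at"][1]),int(d["at"][0])])
m=(abs(W[...,2]-.134)<.006)&(abs(W[...,0]-.47)<.06)&(abs(W[...,1]-.19)<.06); print("top pts",m.sum(),W[m].mean(0),W[m].std(0))
m=(W[...,2]>.16)&(W[...,0]>.48)&(W[...,0]<.68)&(W[...,1]>0)&(W[...,1]<.25)
for d in regions_of(s,"head")[:1]:
  P=W[d["region"]&m]; c=P.mean(0);print(c,len(P),np.linalg.svd(P-c,full_matrices=False)[2])
E
```

```text
[0.3989 0.1658 0.2343] [  61.7448  -24.9319  -39.7445   24.1269  -54.0803 -142.3819]
org 160 184
pack_top 0.72 [253.9, 212.6] [0.6311 0.1598 0.134 ] [0.6119 0.1452 0.2546]
boom_knob 0.92 [251.3, 210.9] [0.6144 0.1488 0.255 ] [0.66   0.1849 0.0068]
lens 0.66 [323.8, 310.5] [ 0.3941 -0.003   0.215 ] [0.393  0.0006 0.065 ]
tab 0.72 [288.9, 220.9] [0.5869 0.0657 0.275 ] [0.5985 0.0722 0.2129]
top pts 294 [0.4701 0.1894 0.1337] [0.0104 0.014  0.0025]
[0.5872 0.0669 0.227 ] 1486 [[-0.7001  0.0894  0.7084]
 [ 0.1404  0.99    0.0137]
 [-0.7001  0.109  -0.7057]]
```

View pics/t4.png

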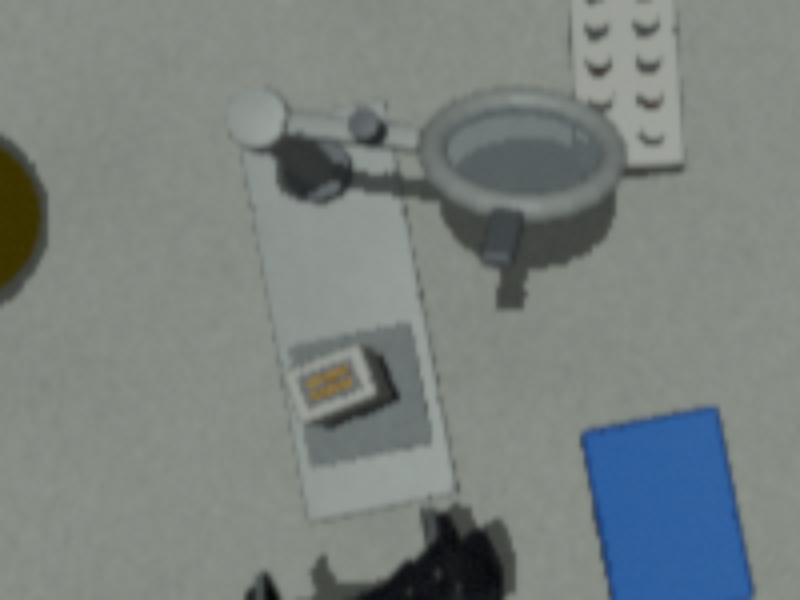

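The pack stands on the stage: its top is at crop (335,383) and measures (0.470, 0.189), released. The head is tilted 45° with the tab at (503,237) and the knob at (367,125). I'll press the tab level first, then swing the boom.

```bash
cat >> h.py <<'E'
POST=np.array([.617,.2147]); BD=-np.array([.14,.99]); LENS=POST+.15*BD; YH=np.array([-.99,.14])
def press(t,r=.085,dz=0): return np.r_[LENS+YH*(r*np.cos(t)-.005*np.sin(t)),.215+r*np.sin(t)+.005*np.cos(t)+dz]
E
python3 - <<'E'
from h import *
print(press(.785)); p=get_state()["position"]; move([p[0]-.0,p[1]-.04,.34],Rt(-8,0)); move(press(.785,dz=.055),Rt(-8,0))
E
```

```text
[0.53997206 0.07412314 0.27861708]
t [ -42.7  -37.8 -102.1] a [0.125  0.5093 0.4763] rows>=2.8 5.7
t [-139.9 -132.4  -39. ] a [0.125  0.5093 0.4763] rows>=4.7 5.7
```

Request:
{"name": "step_arm", "arguments": {
  "rows": [
    {"tx": -20, "ty": -18, "tz": -40, "ax": 0.02, "ay": 0.08, "az": 0.08, "jaw": -1},
    {"tx": -35, "ty": -34, "tz": -75, "ax": 0.04, "ay": 0.17, "az": 0.16, "jaw": -1},
    {"tx": -43, "ty": -38, "tz": -102, "ax": 0.06, "ay": 0.25, "az": 0.24, "jaw": -1},
    {"tx": -65, "ty": -60, "tz": -88, "ax": 0.08, "ay": 0.34, "az": 0.32, "jaw": -1},
    {"tx": -90, "ty": -84, "tz": -71, "ax": 0.1, "ay": 0.42, "az": 0.4, "jaw": -1},
    {"tx": -115, "ty": -108, "tz": -55, "ax": 0.125, "ay": 0.509, "az": 0.476, "jaw": -1},
    {"tx": -140, "ty": -132, "tz": -39, "ax": 0.125, "ay": 0.509, "az": 0.476, "jaw": -1},
    {"tx": -140, "ty": -132, "tz": -39, "ax": 0.125, "ay": 0.509, "az": 0.476, "jaw": -1},
    {"tx": -140, "ty": -132, "tz": -39, "ax": 0.125, "ay": 0.509, "az": 0.476, "jaw": -1},
    {"tx": -140, "ty": -132, "tz": -39, "ax": 0.125, "ay": 0.509, "az": 0.476, "jaw": -1}
  ]
}}

```text
time: 12.37
position: [0.5403, 0.0744, 0.3338]
orientation: [[-0.99, 0.139, -0.0], [0.139, 0.99, 0.001], [0.0, 0.001, -1.0]]
ft_force: [-0.6, -0.1, 0.4]
gripper_width: 0.0002
finger_force: 0.0
```

```bash
python3 - <<'E'
from h import *
g=get_state(); print(g["position"],g["ft_force"],g["gripper_width"])
for t in(.785,.65,.5,.35,.2,.1,0): move(press(t),Rt(-8,0))
E
```

```text
[0.54033705 0.07443401 0.33378974] [-0.61429646 -0.07992577  0.38726965] 0.00015448438594195535
t [ 0.3 -0.4 55.2] a [ 0.0011 -0.0003 -0.0003] rows>=1.3 0.0
t [ 8.3 -0.4 63.4] a [ 0.0011 -0.0003 -0.0003] rows>=1.5 0.0
t [15.9 -0.4 73.7] a [ 0.0011 -0.0003 -0.0003] rows>=1.8 0.0
t [21.8 -0.4 85. ] a [ 0.0011 -0.0003 -0.0003] rows>=2.1 0.0
t [26.  -0.5 97. ] a [ 0.0011 -0.0003 -0.0003] rows>=2.4 0.0
t [ 27.8  -0.5 105.3] a [ 0.0011 -0.0003 -0.0003] rows>=2.6 0.0
t [ 28.7  -0.5 113.8] a [ 0.0011 -0.0003 -0.0003] rows>=2.8 0.0
```

Request:
{"name": "step_arm", "arguments": {
  "rows": [
    {"tx": 0, "ty": 0, "tz": 30, "ax": 0, "ay": 0, "az": 0, "jaw": -1},
    {"tx": 0, "ty": 0, "tz": 48, "ax": 0, "ay": 0, "az": 0, "jaw": -1},
    {"tx": 1, "ty": 0, "tz": 56, "ax": 0, "ay": 0, "az": 0, "jaw": -1},
    {"tx": 8, "ty": 0, "tz": 63, "ax": 0, "ay": 0, "az": 0, "jaw": -1},
    {"tx": 12, "ty": 0, "tz": 68.5, "ax": 0, "ay": 0, "az": 0, "jaw": -1},
    {"tx": 16, "ty": 0, "tz": 74, "ax": 0, "ay": 0, "az": 0, "jaw": -1},
    {"tx": 19, "ty": 0, "tz": 79.5, "ax": 0, "ay": 0, "az": 0, "jaw": -1},
    {"tx": 22, "ty": 0, "tz": 85, "ax": 0, "ay": 0, "az": 0, "jaw": -1},
    {"tx": 24, "ty": 0, "tz": 91, "ax": 0, "ay": 0, "az": 0, "jaw": -1},
    {"tx": 26, "ty": 0, "tz": 97, "ax": 0, "ay": 0, "az": 0, "jaw": -1},
    {"tx": 26, "ty": 0, "tz": 97, "ax": 0, "ay": 0, "az": 0, "jaw": -1}
  ]
}}

```text
time: 13.28
position: [0.5127, 0.0774, 0.2376]
orientation: [[-0.99, 0.138, -0.0], [0.138, 0.99, -0.0], [0.0, -0.0, -1.0]]
ft_force: [-3.3, -2.5, 2.0]
gripper_width: -0.0001
finger_force: 1.7
```

```bash
python3 - <<'E'
from h import *
g=get_state(); print(g["position"],g["ft_force"],g["ft_torque"])
for t in(.1,0): move(press(t),Rt(-8,0))
s=snapshot("side"); u,v=map(int,proj(s,press(0)))
c=s["image"][v-60:v+60,u-80:u+80][...,::-1]; cv2.imwrite("pics/s5.png",cv2.resize(np.clip(c*1.4,0,255).astype(np.uint8),(800,600)))
E
```

```text
[0.5127152  0.07737039 0.23762584] [-3.32797883 -2.50856253  2.04872051] [-0.94405979  1.1423713  -0.02758089]
t [0.  0.6 9.2] a [-0.0002 -0.0004  0.0007] rows>=0.2 0.0
t [ 1.   0.6 17.6] a [-0.0002 -0.0004  0.0007] rows>=0.4 0.0
```

View pics/s5.png

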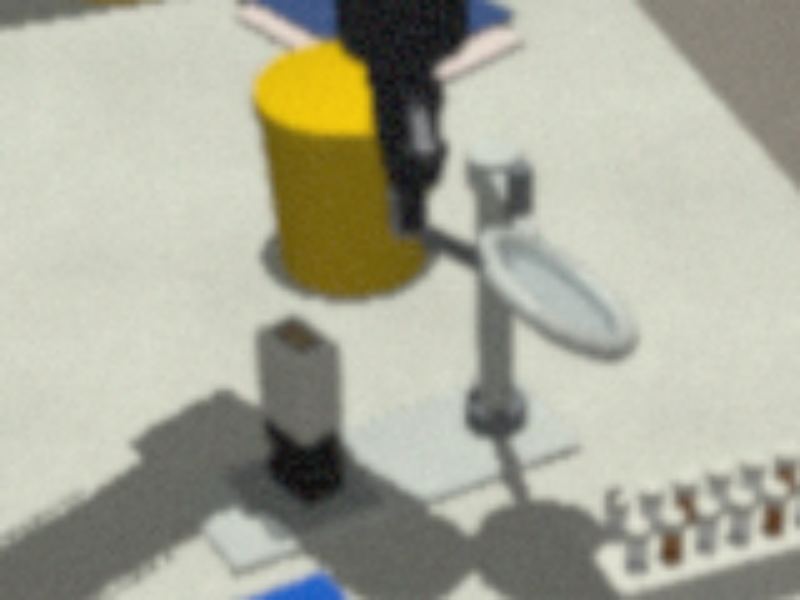

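The finger at (405,220) is at the tab's outer end (450,245), and the head still looks tilted. I'll measure the tilt.

```bash
cat >> h.py <<'E'
def tilt():
    for n in("side","top"):
        s=snapshot(n); W=cloud(s)
        for d in regions_of(s,"head")[:1]:
            P=W[cv2.erode(d["region"].astype(np.uint8),np.ones((2,2)))>0]
            P=P[(P[:,2]>.15)&(P[:,2]<.29)&(np.linalg.norm(P[:,:2]-LENS,axis=1)<.065)]
            c=np.median(P,0); P=P[np.linalg.norm(P-c,axis=1)<.075]; 
            for _ in range(4):
                c=P.mean(0); N=np.linalg.svd(P-c,full_matrices=False)[2][2]; N*=np.sign(N[2]); e=(P-c)@N; P=P[abs(e)<max(.006,1.5*e.std())]
            print(n,len(P),"conf %.2f"%d["confidence"],"c",np.round(c,4),"n",np.round(N,3),"tilt %.3f"%np.arctan2(-N[:2]@YH,N[2]),"res %.4f"%e.std())
E
python3 -c "from h import *; tilt()"
```

```text
side 441 conf 0.65 c [0.6012 0.0537 0.221 ] n [ 0.565 -0.059  0.823] tilt 0.604 res 0.0025
top 703 conf 0.82 c [0.607  0.0415 0.2146] n [ 0.558 -0.004  0.83 ] tilt 0.588 res 0.0025
```

```bash
python3 - <<'E'
from h import *
for t,r in((.6,.07),(.4,.071),(.2,.073),(.1,.074),(0,.075)): move(press(t,r),Rt(-8,0))
E
```

```text
t [-28.   -0.9 -20.6] a [0.0024 0.0011 0.001 ] rows>=0.8 0.0
t [-19.5  -0.9  -9.2] a [0.0024 0.0011 0.001 ] rows>=0.5 0.0
t [-12.3  -0.9   3.6] a [0.0024 0.0011 0.001 ] rows>=0.3 0.0
t [-9.8 -0.9 10.7] a [0.0024 0.0011 0.001 ] rows>=0.3 0.0
t [-7.9 -0.9 18. ] a [0.0024 0.0011 0.001 ] rows>=0.5 0.0
```

Request:
{"name": "step_arm", "arguments": {
  "rows": [
    {"tx": 8, "ty": -1, "tz": -10, "ax": 0, "ay": 0, "az": 0, "jaw": -1},
    {"tx": 8, "ty": -1, "tz": -45, "ax": 0, "ay": 0, "az": 0, "jaw": -1},
    {"tx": -10, "ty": -1, "tz": -60, "ax": 0, "ay": 0, "az": 0, "jaw": -1},
    {"tx": -28, "ty": -1, "tz": -55, "ax": 0, "ay": 0, "az": 0, "jaw": -1},
    {"tx": -28, "ty": -1, "tz": -40, "ax": 0, "ay": 0, "az": 0, "jaw": -1},
    {"tx": -28, "ty": -1, "tz": -25, "ax": 0, "ay": 0, "az": 0, "jaw": -1},
    {"tx": -26, "ty": -1, "tz": -17, "ax": 0, "ay": 0, "az": 0, "jaw": -1},
    {"tx": -21, "ty": -1, "tz": -11, "ax": 0, "ay": 0, "az": 0, "jaw": -1},
    {"tx": -17, "ty": -1, "tz": -5, "ax": 0, "ay": 0, "az": 0, "jaw": -1},
    {"tx": -14, "ty": -1, "tz": 1, "ax": 0, "ay": 0, "az": 0, "jaw": -1},
    {"tx": -12, "ty": -1, "tz": 5, "ax": 0, "ay": 0, "az": 0, "jaw": -1},
    {"tx": -12, "ty": -1, "tz": 5, "ax": 0, "ay": 0, "az": 0, "jaw": -1}
  ]
}}

```text
time: 14.53
position: [0.5254, 0.0764, 0.2331]
orientation: [[-0.99, 0.138, 0.002], [0.138, 0.99, 0.003], [-0.001, 0.003, -1.0]]
ft_force: [-0.0, -1.4, 0.6]
gripper_width: 0.0003
finger_force: 0.3
```

```bash
python3 - <<'E'
from h import *
tilt(); move(press(.1,.074),Rt(-8,0)); move(press(0,.075),Rt(-8,0)); print(get_state()["ft_force"])
E
```

```text
side 494 conf 0.94 c [0.6008 0.0561 0.2215] n [ 0.495 -0.054  0.867] tilt 0.521 res 0.0025
top 510 conf 0.98 c [0.6074 0.0341 0.2156] n [0.485 0.039 0.874] tilt 0.498 res 0.0025
t [ 2.8 -0.4  5.9] a [0.0032 0.0021 0.0012] rows>=0.2 0.0
t [ 4.7 -0.4 13.2] a [0.0032 0.0021 0.0012] rows>=0.3 0.0
[-0.1121037   0.58763957  0.39603115]
```

Request:
{"name": "step_arm", "arguments": {
  "rows": [
    {"tx": 0, "ty": 0, "tz": -40, "ax": 0, "ay": 0, "az": 0, "jaw": -1},
    {"tx": 0, "ty": 0, "tz": -80, "ax": 0, "ay": 0, "az": 0, "jaw": -1},
    {"tx": 40, "ty": 0, "tz": -90, "ax": 0, "ay": 0, "az": 0, "jaw": -1},
    {"tx": 80, "ty": 0, "tz": -90, "ax": 0, "ay": 0, "az": 0, "jaw": -1},
    {"tx": 120, "ty": 0, "tz": -90, "ax": 0, "ay": 0, "az": 0, "jaw": -1},
    {"tx": 160, "ty": 0, "tz": -90, "ax": 0, "ay": 0, "az": 0, "jaw": -1},
    {"tx": 160, "ty": 0, "tz": -90, "ax": 0, "ay": 0, "az": 0, "jaw": -1}
  ]
}}

```text
time: 15.32
position: [0.3634, 0.0981, 0.3249]
orientation: [[-0.991, 0.135, 0.006], [0.135, 0.991, 0.007], [-0.005, 0.007, -1.0]]
ft_force: [1.5, -0.1, 0.2]
gripper_width: -0.0001
finger_force: 0.0
```

```bash
python3 - <<'E'
from h import *
np.set_printoptions(precision=4,suppress=True)
tilt(); s=snapshot("top"); W=cloud(s); u,v=map(int,proj(s,[.58,.1,.22]))
c=s["image"][v-45:v+45,u-60:u+60][...,::-1]; print("org",u-60,v-45)
cv2.imwrite("pics/t6.png",cv2.resize(c,(800,600)))
for d in tip_of(s,"tab")[:2]: print(d["confidence"],d["at"],ray_z(s,d["at"],.26))
m=(W[...,2]>.2)&(W[...,0]>.48)&(W[...,0]<.70)&(W[...,1]>-.02)&(W[...,1]<.26)
P=W[m]; D=(P[:,:2]-LENS); a=D@YH; b=D@-BD   # along tab, along boom
for lo,hi in((-.07,-.05),(-.05,-.03),(-.03,0),(0,.03),(.03,.05),(.05,.065),(.065,.075),(.075,.085),(.085,.1)):
    q=(a>lo)&(a<hi)&(abs(b)<.07)
    if q.sum(): print(lo,hi,q.sum(),"b %.3f..%.3f z %.3f"%(b[q].min(),b[q].max(),np.median(P[q][:,2])))
q=(b>.07); print("boom a-range",[(round(x,3),round(float(np.median(a[(b>x)&(b<x+.01)])),4)) for x in(.075,.085,.095,.105,.115,.125,.135)])
E
```

```text
side 477 conf 0.87 c [0.5984 0.0548 0.2229] n [ 0.499 -0.049  0.865] tilt 0.525 res 0.0025
top 1579 conf 0.87 c [0.5972 0.064  0.2227] n [ 0.512 -0.041  0.858] tilt 0.539 res 0.0025
org 215 183
0.78 [284.2, 248.2] [0.5301 0.0781 0.26  ]
0.54 [498.8, 219.1] [ 0.5799 -0.3864  0.26  ]
-0.07 -0.05 6 b -0.024..0.013 z 0.201
-0.05 -0.03 188 b -0.049..0.048 z 0.203
-0.03 0 618 b -0.057..0.070 z 0.215
0 0.03 591 b -0.056..0.069 z 0.231
0.03 0.05 207 b -0.040..0.040 z 0.246
0.05 0.065 54 b -0.012..0.006 z 0.257
0.065 0.075 38 b -0.012..0.005 z 0.264
0.075 0.085 26 b -0.012..0.003 z 0.266
boom a-range [(0.075, -0.0003), (0.085, 0.0013), (0.095, 0.001), (0.105, 0.0001), (0.115, 0.0014), (0.125, 0.0028), (0.135, 0.004)]
```

View pics/t6.png

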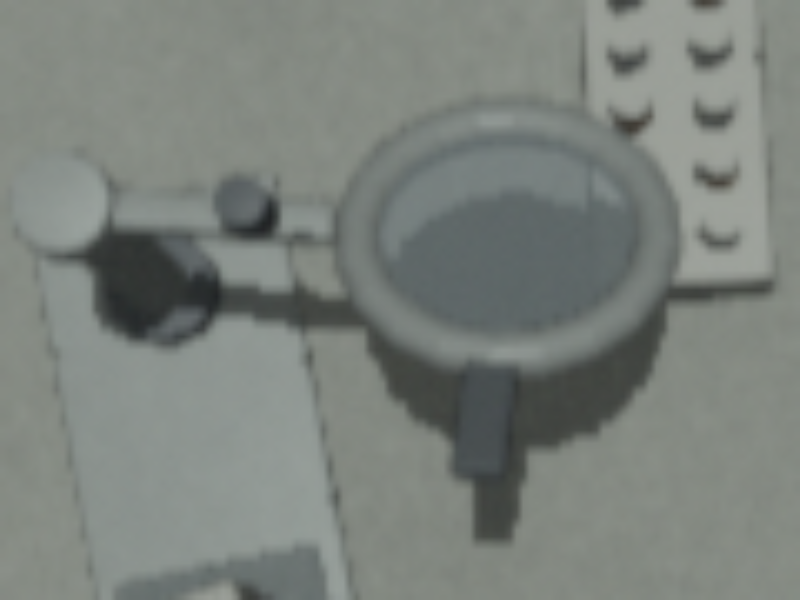

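The tab runs from crop (490,365) to (480,475) and is laterally where I expected. The head is at 0.53 rad. So the tool did push the tab, but contact came higher than the nominal TCP, which suggests the shut fingertips end short of it. I'll press deeper and check the tilt as I go.

```bash
python3 - <<'E'
from h import *
f=lambda a,z,b=-.003: np.r_[LENS+YH*a-BD*b,z]
for a,z in((.062,.29),(.062,.25),(.066,.235),(.07,.222),(.072,.212)): move(f(a,z),Rt(-8,0))
E
```

```text
t [-168.    -3.    32.4] a [0.0019 0.0006 0.0001] rows>=4.1 0.0
t [-168.    -3.1   72.4] a [0.0019 0.0006 0.0001] rows>=4.4 0.0
t [-164.    -3.1   87.4] a [0.0019 0.0006 0.0001] rows>=4.5 0.0
t [-160.    -3.1  100.4] a [0.0019 0.0006 0.0001] rows>=4.5 0.0
t [-158.    -3.1  110.4] a [0.0019 0.0006 0.0001] rows>=4.6 0.0
```

Request:
{"name": "step_arm", "arguments": {
  "rows": [
    {"tx": -41, "ty": -1, "tz": 0, "ax": 0, "ay": 0, "az": 0, "jaw": -1},
    {"tx": -82, "ty": -2, "tz": 0, "ax": 0, "ay": 0, "az": 0, "jaw": -1},
    {"tx": -123, "ty": -3, "tz": 0, "ax": 0, "ay": 0, "az": 0, "jaw": -1},
    {"tx": -160, "ty": -3, "tz": 5, "ax": 0, "ay": 0, "az": 0, "jaw": -1},
    {"tx": -168, "ty": -3, "tz": 30, "ax": 0, "ay": 0, "az": 0, "jaw": -1},
    {"tx": -168, "ty": -3, "tz": 60, "ax": 0, "ay": 0, "az": 0, "jaw": -1},
    {"tx": -168, "ty": -3, "tz": 75, "ax": 0, "ay": 0, "az": 0, "jaw": -1},
    {"tx": -165, "ty": -3, "tz": 87, "ax": 0, "ay": 0, "az": 0, "jaw": -1},
    {"tx": -162, "ty": -3, "tz": 95, "ax": 0, "ay": 0, "az": 0, "jaw": -1},
    {"tx": -160, "ty": -3, "tz": 103, "ax": 0, "ay": 0, "az": 0, "jaw": -1},
    {"tx": -158, "ty": -3, "tz": 110, "ax": 0, "ay": 0, "az": 0, "jaw": -1},
    {"tx": -158, "ty": -3, "tz": 110, "ax": 0, "ay": 0, "az": 0, "jaw": -1}
  ]
}}

```text
time: 16.62
position: [0.5233, 0.0733, 0.2113]
orientation: [[-0.99, 0.139, -0.0], [0.139, 0.99, 0.002], [0.001, 0.002, -1.0]]
ft_force: [0.4, -0.3, 1.1]
gripper_width: -0.0001
finger_force: 0.0
```

```bash
python3 - <<'E'
from h import *
tilt(); g=get_state(); print(g["ft_force"])
s=snapshot("side"); p=np.array(g["position"]); u,v=map(int,proj(s,p)); print(proj(s,p),u,v)
c=s["image"][v-45:v+45,u-60:u+60][...,::-1]; cv2.imwrite("pics/s7.png",cv2.resize(np.clip(c*1.5,0,255).astype(np.uint8),(800,600)))
E
```

```text
side 561 conf 0.79 c [0.6002 0.0567 0.22  ] n [ 0.299 -0.018  0.954] tilt 0.303 res 0.0024
top 553 conf 0.90 c [0.6111 0.0346 0.2164] n [0.269 0.029 0.963] tilt 0.265 res 0.0025
[0.11364485 0.70741952 0.56810595]
[np.float64(289.6404856356593), np.float64(217.55943487700006)] 289 217
```

View pics/s7.png

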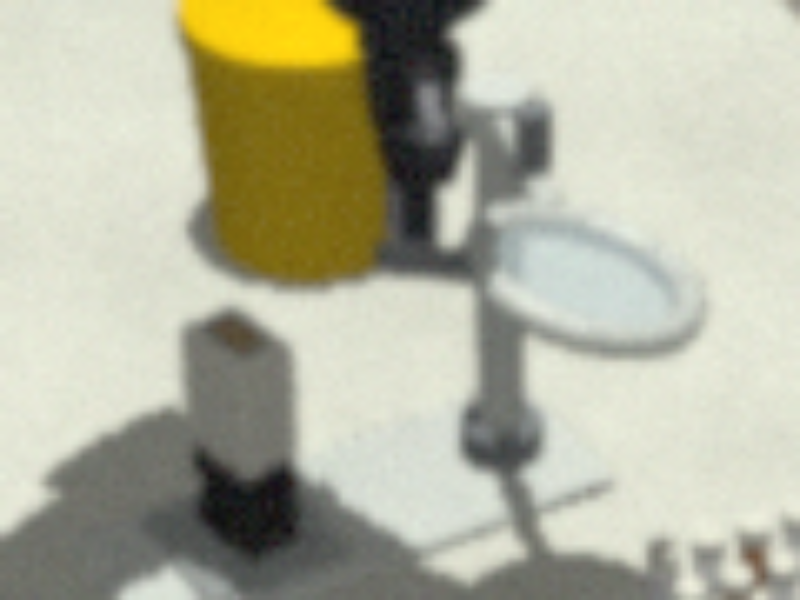

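The tip rests on the tab at crop (420,245) and the head is coming down to about 0.28 rad. I'll continue.

Request:
{"name": "step_arm", "arguments": {
  "rows": [
    {"tx": 1, "ty": 0, "tz": 7, "ax": 0, "ay": 0, "az": 0, "jaw": -1},
    {"tx": 2, "ty": 0, "tz": 14, "ax": 0, "ay": 0, "az": 0, "jaw": -1},
    {"tx": 2, "ty": 0, "tz": 20, "ax": 0, "ay": 0, "az": 0, "jaw": -1},
    {"tx": 2, "ty": 0, "tz": 20, "ax": 0, "ay": 0, "az": 0, "jaw": -1},
    {"tx": 2, "ty": 0, "tz": 20, "ax": 0, "ay": 0, "az": 0, "jaw": -1}
  ]
}}

```text
time: 17.28
position: [0.5214, 0.0739, 0.1923]
orientation: [[-0.99, 0.138, 0.001], [0.138, 0.99, 0.002], [-0.001, 0.002, -1.0]]
ft_force: [-0.4, 1.1, 1.1]
gripper_width: -0.0001
finger_force: 0.0
```

```bash
python3 -c "
from h import *
tilt();print(get_state()['ft_force'])"
```

```text
side 630 conf 0.76 c [0.6018 0.0572 0.2191] n [ 0.077 -0.001  0.997] tilt 0.076 res 0.0027
top 654 conf 0.86 c [0.6152 0.0385 0.2186] n [0.047 0.054 0.997] tilt 0.039 res 0.0027
[ 0.25435683 -0.05577297  0.91322592]
```

Request:
{"name": "step_arm", "arguments": {
  "rows": [
    {"tx": 0, "ty": 0, "tz": 4, "ax": 0, "ay": 0, "az": 0, "jaw": -1},
    {"tx": 0, "ty": 0, "tz": 5, "ax": 0, "ay": 0, "az": 0, "jaw": -1},
    {"tx": 0, "ty": 0, "tz": 5, "ax": 0, "ay": 0, "az": 0, "jaw": -1},
    {"tx": 0, "ty": 0, "tz": -30, "ax": 0, "ay": 0, "az": 0, "jaw": -1},
    {"tx": 0, "ty": 0, "tz": -70, "ax": 0, "ay": 0, "az": 0, "jaw": -1},
    {"tx": 20, "ty": 0, "tz": -110, "ax": 0, "ay": 0, "az": 0, "jaw": -0.1},
    {"tx": 60, "ty": 0, "tz": -120, "ax": 0, "ay": 0, "az": 0, "jaw": -0.1},
    {"tx": 100, "ty": 0, "tz": -120, "ax": 0, "ay": 0, "az": 0, "jaw": -0.1},
    {"tx": 140, "ty": 0, "tz": -120, "ax": 0, "ay": 0, "az": 0, "jaw": -0.1},
    {"tx": 140, "ty": 0, "tz": -120, "ax": 0, "ay": 0, "az": 0, "jaw": -0.1}
  ]
}}

```text
time: 18.32
position: [0.3784, 0.0927, 0.3146]
orientation: [[-0.991, 0.136, 0.005], [0.136, 0.991, 0.006], [-0.004, 0.007, -1.0]]
ft_force: [1.1, -0.9, 0.6]
gripper_width: 0.0383
finger_force: 0.0
```

```bash
python3 - <<'E'
from h import *
tilt(); g=get_state(); print(g["position"],g["gripper_width"])
s=snapshot("top"); W=cloud(s)
for d in tip_of(s,"boom_knob")[:1]: print("knob",d["confidence"],ray_z(s,d["at"],.255))
for d in tip_of(s,"lens")[:1]: print("lens",d["confidence"],ray_z(s,d["at"],.215))
m=(abs(W[...,2]-.253)<.009)&(W[...,0]>.56)&(W[...,0]<.66)&(W[...,1]>.1)&(W[...,1]<.19); print("knob pts",m.sum(),W[m].mean(0),W[m].std(0))
m=(W[...,2]>.2)&(W[...,2]<.234)&(W[...,0]>.48)&(W[...,0]<.7)&(W[...,1]>-.02)&(W[...,1]<.14)
P=W[m]; (x,y),r=cv2.minEnclosingCircle(P[P[:,0]>.57][:,:2].astype(np.float32)); print("disc",x,y,r)
m=(W[...,2]>.2)&(abs(W[...,0]-.62)<.05)&(W[...,1]>.19)&(W[...,1]<.26); print("post",m.sum(),np.median(W[m],0),W[m].max(0))
E
```

```text
side 646 conf 0.56 c [0.6006 0.0581 0.2188] n [ 0.047 -0.006  0.999] tilt 0.047 res 0.0026
top 1847 conf 0.61 c [0.5984 0.0649 0.2195] n [ 0.056 -0.003  0.998] tilt 0.056 res 0.0027
[0.38312903 0.09304983 0.31267687] 0.038388521429771685
knob 0.76 [0.61402272 0.14331761 0.255     ]
lens 0.59 [0.60044512 0.07173459 0.215     ]
knob pts 58 [0.60876798 0.14981867 0.25382161] [0.00468559 0.0046187  0.00288167]
disc 0.6032318472862244 0.07358758896589279 0.0661325752735138
post 243 [0.61376132 0.21166469 0.2271225 ] [0.63219836 0.2329164  0.23308925]
```

```bash
python3 - <<'E'
from h import *
move([.5205,.074,.25],Rt(-8,0));move([.5205,.074,.1835],Rt(-8,0))
E
```

```text
t [-138.2    0.2   62.2] a [0.0016 0.0002 0.0001] rows>=3.6 0.0
t [-1.382e+02  1.000e-01  1.287e+02] a [0.0016 0.0002 0.0001] rows>=4.5 0.0
```

Request:
{"name": "step_arm", "arguments": {
  "rows": [
    {"tx": -40, "ty": 0, "tz": 0, "ax": 0, "ay": 0, "az": 0, "jaw": -1},
    {"tx": -80, "ty": 0, "tz": 10, "ax": 0, "ay": 0, "az": 0, "jaw": -1},
    {"tx": -120, "ty": 0, "tz": 30, "ax": 0, "ay": 0, "az": 0, "jaw": -1},
    {"tx": -138, "ty": 0, "tz": 62, "ax": 0, "ay": 0, "az": 0, "jaw": -1},
    {"tx": -138, "ty": 0, "tz": 90, "ax": 0, "ay": 0, "az": 0, "jaw": -1},
    {"tx": -138, "ty": 0, "tz": 110, "ax": 0, "ay": 0, "az": 0, "jaw": -1},
    {"tx": -138, "ty": 0, "tz": 120, "ax": 0, "ay": 0, "az": 0, "jaw": -1},
    {"tx": -138, "ty": 0, "tz": 126, "ax": 0, "ay": 0, "az": 0, "jaw": -1},
    {"tx": -138, "ty": 0, "tz": 129, "ax": 0, "ay": 0, "az": 0, "jaw": -1},
    {"tx": -138, "ty": 0, "tz": 129, "ax": 0, "ay": 0, "az": 0, "jaw": -1},
    {"tx": -138, "ty": 0, "tz": 129, "ax": 0, "ay": 0, "az": 0, "jaw": -1}
  ]
}}

```text
time: 19.58
position: [0.5206, 0.0745, 0.1854]
orientation: [[-0.99, 0.138, 0.005], [0.138, 0.99, 0.003], [-0.004, 0.004, -1.0]]
ft_force: [0.1, 0.2, 0.6]
gripper_width: 0.0002
finger_force: 0.0
```

```bash
python3 - <<'E'
from h import *
tilt()
move([.5205,.074,.26],Rt(-8,0))
for az in(-8,8): move([.6085,.1495,.33],Rt(az,0))
E
```

```text
side 607 conf 0.80 c [0.6028 0.0571 0.2187] n [0.003 0.021 1.   ] tilt -0.000 res 0.0026
top 743 conf 0.72 c [0.615  0.0406 0.2196] n [-0.026  0.046  0.999] tilt -0.032 res 0.0027
t [ -0.6  -0.2 -75.1] a [0.0038 0.0031 0.0014] rows>=1.8 0.0
t [ -77.6   87.  -144.5] a [0.0038 0.0031 0.0014] rows>=4.5 0.0
t [ -77.6   87.  -144.5] a [ 0.0033  0.0036 -0.2778] rows>=4.5 2.2
```

The tab is released from about level. Next I cage the knob between part-open fingers and swing the boom.

```bash
python3 - <<'E'
from h import *
g=get_state(); print(g["qpos"]); move([.6087,.1498,.32],Rt(82,0))
E
```

```text
[ 2.51746671e+01  1.18327722e+01  1.18184083e+00 -8.46688112e-02
 -7.90832118e+01 -1.23078258e+02]
t [ -77.7   87.3 -134.5] a [ 5.0000e-04  5.4000e-03 -1.5694e+00] rows>=4.3 12.6
```

Request:
{"name": "step_arm", "arguments": {
  "rows": [
    {"tx": 0, "ty": 0, "tz": -35, "ax": 0, "ay": 0, "az": 0, "jaw": -1},
    {"tx": 0, "ty": 0, "tz": -75, "ax": 0, "ay": 0, "az": -0.1, "jaw": 0},
    {"tx": 0, "ty": 0, "tz": -115, "ax": 0, "ay": 0, "az": -0.22, "jaw": 0},
    {"tx": -10, "ty": 10, "tz": -134, "ax": 0, "ay": 0, "az": -0.34, "jaw": 0},
    {"tx": -25, "ty": 28, "tz": -134, "ax": 0, "ay": 0, "az": -0.46, "jaw": 0},
    {"tx": -40, "ty": 45, "tz": -134, "ax": 0, "ay": 0, "az": -0.58, "jaw": 0},
    {"tx": -55, "ty": 62, "tz": -134, "ax": 0, "ay": 0, "az": -0.7, "jaw": 0},
    {"tx": -65, "ty": 75, "tz": -134, "ax": 0, "ay": 0, "az": -0.82, "jaw": 0},
    {"tx": -78, "ty": 87, "tz": -134, "ax": 0, "ay": 0, "az": -0.94, "jaw": 0},
    {"tx": -78, "ty": 87, "tz": -134, "ax": 0, "ay": 0, "az": -1.06, "jaw": 0},
    {"tx": -78, "ty": 87, "tz": -134, "ax": 0, "ay": 0, "az": -1.18, "jaw": 0},
    {"tx": -78, "ty": 87, "tz": -134, "ax": 0, "ay": 0, "az": -1.3, "jaw": 0}
  ]
}}

```text
time: 20.78
position: [0.6091, 0.1497, 0.3183]
orientation: [[-0.392, -0.92, 0.002], [-0.92, 0.392, 0.002], [-0.003, -0.001, -1.0]]
ft_force: [-0.1, -0.3, 0.4]
gripper_width: 0.0427
finger_force: 0.0
```

```bash
python3 - <<'E'
from h import *
g=get_state(); print(g["position"],g["qpos"],g["gripper_width"]); move([.6087,.1498,.32],Rt(82,0)); move([.6087,.1498,.208],Rt(82,0))
E
```

```text
[0.60914175 0.14972462 0.31825959] [ 2.80115454e+01  2.47182874e+01  3.85560959e+01 -7.42033441e-02
 -1.03672341e+02 -5.11160739e+01] 0.042678203220855825
t [ 0.1  0.4 -1.7] a [-0.0012  0.0029 -0.2633] rows>=0.0 2.1
t [  0.4   0.5 110.3] a [-0.0012  0.0029 -0.2633] rows>=2.6 2.1
```

Request:
{"name": "step_arm", "arguments": {
  "rows": [
    {"tx": 0, "ty": 0, "tz": 0, "ax": 0, "ay": 0.003, "az": -0.12, "jaw": 0},
    {"tx": 0, "ty": 0.4, "tz": 20, "ax": 0, "ay": 0.003, "az": -0.24, "jaw": 0},
    {"tx": 0, "ty": 0.4, "tz": 50, "ax": 0, "ay": 0.003, "az": -0.263, "jaw": 0},
    {"tx": 0, "ty": 0.4, "tz": 75, "ax": 0, "ay": 0.003, "az": -0.263, "jaw": 0},
    {"tx": 0, "ty": 0.4, "tz": 95, "ax": 0, "ay": 0.003, "az": -0.263, "jaw": 0},
    {"tx": 0, "ty": 0.4, "tz": 110, "ax": 0, "ay": 0.003, "az": -0.263, "jaw": 0},
    {"tx": 0, "ty": 0.4, "tz": 110, "ax": 0, "ay": 0.003, "az": -0.263, "jaw": -0.2},
    {"tx": 0, "ty": 0.4, "tz": 110, "ax": 0, "ay": 0.003, "az": -0.263, "jaw": -0.42},
    {"tx": 0, "ty": 0.4, "tz": 110, "ax": 0, "ay": 0.003, "az": -0.263, "jaw": -0.42},
    {"tx": 0, "ty": 0.4, "tz": 110, "ax": 0, "ay": 0.003, "az": -0.263, "jaw": -0.42}
  ]
}}

```text
time: 21.62
position: [0.6095, 0.15, 0.2102]
orientation: [[-0.146, -0.989, 0.004], [-0.989, 0.146, 0.001], [-0.001, -0.004, -1.0]]
ft_force: [-0.1, -0.3, 0.1]
gripper_width: 0.0249
finger_force: 0.0
```

```bash
python3 - <<'E'
from h import *
g=get_state(); print(g["position"],g["qpos"],g["gripper_width"],g["ft_force"])
p0=np.array(g["position"]); P=np.r_[POST,p0[2]]; 
a0=np.arctan2(*(p0-P)[[1,0]]); print("boom dir",np.degrees(a0))
for k in range(1,13):
    th=np.radians(-6*k); a=a0+th; move(P+.0655*np.array([np.cos(a),np.sin(a),0]),Rt(82-6*k,0))
E
```

```text
[0.60949011 0.1500058  0.21024161] [ 2.81164187e+01  2.33398077e+01  2.08147351e+01  7.58941912e-02
 -8.72528272e+01 -3.64965803e+01] 0.024877065005611813 [-0.0699061  -0.33234488  0.06460887]
boom dir -96.6214243353286
t [ 0.2  6.8 -0. ] a [-0.0038  0.0014  0.0981] rows>=0.2 0.8
t [-0.6 13.6 -0.1] a [-0.0038  0.0016  0.2029] rows>=0.3 1.6
t [-2.2 20.3 -0.1] a [-0.0037  0.0018  0.3076] rows>=0.5 2.5
t [-4.5 26.8 -0.1] a [-0.0036  0.002   0.4123] rows>=0.7 3.3
t [-7.4 33.  -0.1] a [-0.0035  0.0022  0.517 ] rows>=0.8 4.1
t [-11.   38.9  -0.1] a [-0.0034  0.0024  0.6217] rows>=1.0 5.0
t [-15.1  44.3  -0.2] a [-0.0033  0.0026  0.7265] rows>=1.1 5.8
t [-19.8  49.3  -0.2] a [-0.0032  0.0028  0.8312] rows>=1.3 6.7
t [-25.   53.8  -0.2] a [-0.003   0.003   0.9359] rows>=1.4 7.5
t [-30.6  57.7  -0.2] a [-0.0029  0.0032  1.0406] rows>=1.6 8.3
t [-36.6  61.   -0.2] a [-0.0028  0.0033  1.1453] rows>=1.7 9.2
t [-43.   63.6  -0.2] a [-0.0026  0.0035  1.2501] rows>=1.8 10.0
```

Request:
{"name": "step_arm", "arguments": {
  "rows": [
    {"tx": 0.2, "ty": 6.8, "tz": 0, "ax": 0, "ay": 0, "az": 0.098, "jaw": -0.42},
    {"tx": -0.6, "ty": 13.6, "tz": 0, "ax": 0, "ay": 0, "az": 0.203, "jaw": -0.42},
    {"tx": -2.2, "ty": 20.3, "tz": 0, "ax": 0, "ay": 0, "az": 0.308, "jaw": -0.42},
    {"tx": -4.5, "ty": 26.8, "tz": 0, "ax": 0, "ay": 0, "az": 0.412, "jaw": -0.42},
    {"tx": -7.4, "ty": 33, "tz": 0, "ax": 0, "ay": 0, "az": 0.517, "jaw": -0.42},
    {"tx": -11, "ty": 38.9, "tz": 0, "ax": 0, "ay": 0, "az": 0.622, "jaw": -0.42},
    {"tx": -15.1, "ty": 44.3, "tz": 0, "ax": 0, "ay": 0, "az": 0.727, "jaw": -0.42},
    {"tx": -19.8, "ty": 49.3, "tz": 0, "ax": 0, "ay": 0, "az": 0.831, "jaw": -0.42},
    {"tx": -25, "ty": 53.8, "tz": 0, "ax": 0, "ay": 0, "az": 0.936, "jaw": -0.42},
    {"tx": -30.6, "ty": 57.7, "tz": 0, "ax": 0, "ay": 0, "az": 1.041, "jaw": -0.42},
    {"tx": -36.6, "ty": 61, "tz": 0, "ax": 0, "ay": 0, "az": 1.145, "jaw": -0.42},
    {"tx": -36.6, "ty": 61, "tz": 0, "ax": 0, "ay": 0, "az": 1.145, "jaw": -0.42}
  ]
}}

```text
time: 22.62
position: [0.5539, 0.1956, 0.2095]
orientation: [[-0.962, -0.273, 0.003], [-0.273, 0.962, 0.001], [-0.003, -0.0, -1.0]]
ft_force: [-1.2, 0.7, -0.3]
gripper_width: 0.0249
finger_force: 0.0
```

```bash
python3 - <<'E'
from h import *
np.set_printoptions(precision=4,suppress=True)
g=get_state(); p=np.array(g["position"]); print(p,g["qpos"],g["ft_force"])
s=snapshot("side"); W=cloud(s)
for d in tip_of(s,"lens")[:1]: print("lens",d["confidence"],ray_z(s,d["at"],.215))
for d in regions_of(s,"head")[:1]:
    P=W[d["region"]]; P=P[(P[:,2]>.19)&(P[:,2]<.24)&(P[:,1]>.05)&(P[:,0]<.6)]; print(d["confidence"],len(P),P.min(0),P.max(0),P.mean(0))
d=p[:2]-POST; print("dir",np.degrees(np.arctan2(d[1],d[0])),np.linalg.norm(d))
P=np.r_[POST,p[2]]
for e in(-170.3,-173.5):
    a=np.radians(e); move(P+.0655*np.array([np.cos(a),np.sin(a),0]),Rt(9,0))
E
```

```text
[0.5539 0.1956 0.2095] [  34.7347   18.6097   13.7824    0.071   -85.0124 -108.8995] [-1.2275  0.7113 -0.3291]
lens 0.98 [0.4759 0.1555 0.215 ]
0.6 745 [0.4195 0.0982 0.206 ] [0.534  0.2558 0.2276] [0.4752 0.16   0.2187]
dir -163.1382898914785 0.06588584464161826
t [-1.   8.7 -0.5] a [0.0001 0.0022 0.1258] rows>=0.2 1.0
t [-1.5 12.3 -0.5] a [0.0001 0.0022 0.1258] rows>=0.3 1.0
```

Request:
{"name": "step_arm", "arguments": {
  "rows": [
    {"tx": -0.5, "ty": 5, "tz": 0, "ax": 0, "ay": 0, "az": 0.06, "jaw": -0.42},
    {"tx": -1, "ty": 10, "tz": 0, "ax": 0, "ay": 0, "az": 0.13, "jaw": -0.42},
    {"tx": -1.5, "ty": 14, "tz": 0, "ax": 0, "ay": 0, "az": 0.19, "jaw": -0.42},
    {"tx": -1.5, "ty": 14, "tz": 0, "ax": 0, "ay": 0, "az": 0.19, "jaw": -0.42},
    {"tx": -1.5, "ty": 14, "tz": 0, "ax": 0, "ay": 0, "az": 0.19, "jaw": -0.42}
  ]
}}

```text
time: 23.18
position: [0.5514, 0.2084, 0.2086]
orientation: [[-0.996, -0.093, 0.001], [-0.093, 0.996, -0.0], [-0.001, -0.0, -1.0]]
ft_force: [-0.7, -1.6, 0.8]
gripper_width: 0.0245
finger_force: 0.5
```

```bash
python3 - <<'E'
from h import *
np.set_printoptions(precision=4,suppress=True)
g=get_state(); p=np.array(g["position"]); print(p,g["ft_force"])
s=snapshot("side"); W=cloud(s)
for d in tip_of(s,"lens")[:1]: print("lens",d["confidence"],ray_z(s,d["at"],.215))
for d in regions_of(s,"head")[:1]:
    P=W[d["region"]]; P=P[(P[:,2]>.19)&(P[:,2]<.24)&(P[:,1]>.05)&(P[:,0]<.6)]; print(d["confidence"],len(P),P.min(0),P.max(0),P.mean(0))
E
```

```text
[0.5514 0.2084 0.2086] [-0.7181 -1.5899  0.789 ]
lens 0.58 [0.4624 0.1817 0.215 ]
0.56 719 [0.4137 0.1224 0.2055] [0.5281 0.2832 0.2284] [0.4694 0.1867 0.2185]
```

Request:
{"name": "step_arm", "arguments": {
  "rows": [
    {"tx": 0, "ty": -2, "tz": 0, "ax": 0, "ay": 0, "az": 0, "jaw": -0.2},
    {"tx": 0, "ty": -2, "tz": 0, "ax": 0, "ay": 0, "az": 0, "jaw": -0.1},
    {"tx": 0, "ty": -2, "tz": 0, "ax": 0, "ay": 0, "az": 0, "jaw": -0.1},
    {"tx": 0, "ty": -2, "tz": -20, "ax": 0, "ay": 0, "az": 0, "jaw": -0.1},
    {"tx": 0, "ty": -2, "tz": -50, "ax": 0, "ay": 0, "az": 0, "jaw": -0.1},
    {"tx": 0, "ty": -2, "tz": -90, "ax": 0, "ay": 0, "az": 0, "jaw": -0.1},
    {"tx": 0, "ty": -2, "tz": -130, "ax": 0, "ay": 0, "az": 0, "jaw": -0.1},
    {"tx": 40, "ty": -30, "tz": -140, "ax": 0, "ay": 0, "az": 0, "jaw": -0.1},
    {"tx": 75, "ty": -55, "tz": -140, "ax": 0, "ay": 0, "az": 0, "jaw": -0.1},
    {"tx": 110, "ty": -80, "tz": -140, "ax": 0, "ay": 0, "az": 0, "jaw": -0.1},
    {"tx": 140, "ty": -105, "tz": -140, "ax": 0, "ay": 0, "az": 0, "jaw": -0.1},
    {"tx": 160, "ty": -140, "tz": -140, "ax": 0, "ay": 0, "az": 0, "jaw": -0.1}
  ]
}}

```text
time: 24.33
position: [0.4051, 0.06, 0.3487]
orientation: [[-0.996, -0.092, 0.003], [-0.092, 0.996, 0.001], [-0.003, 0.001, -1.0]]
ft_force: [1.5, -0.9, 0.5]
gripper_width: 0.0383
finger_force: 0.0
```

Request:
{"name": "step_arm", "arguments": {
  "rows": [
    {"tx": 20, "ty": -35, "tz": 0, "ax": 0, "ay": 0, "az": 0, "jaw": -0.1},
    {"tx": 40, "ty": -70, "tz": 0, "ax": 0, "ay": 0, "az": 0, "jaw": -0.1},
    {"tx": 60, "ty": -105, "tz": 0, "ax": 0, "ay": 0, "az": 0, "jaw": -0.1},
    {"tx": 60, "ty": -145, "tz": 0, "ax": 0, "ay": 0, "az": 0, "jaw": -0.1},
    {"tx": 60, "ty": -145, "tz": 0, "ax": 0, "ay": 0, "az": 0, "jaw": -0.1}
  ]
}}

```text
time: 24.75
position: [0.359, -0.0949, 0.349]
orientation: [[-0.997, -0.082, 0.003], [-0.082, 0.997, -0.002], [-0.003, -0.002, -1.0]]
ft_force: [0.2, 1.2, -1.0]
gripper_width: 0.0385
finger_force: 0.0
```

```bash
python3 - <<'E'
from h import *
import h
np.set_printoptions(precision=4,suppress=True)
c9=np.radians(9.7); h.LENS=np.array([.469,.188]); h.YH=np.array([-np.sin(c9),np.cos(c9)]); tilt()
g=get_state(); print(g["position"],g["ft_force"])
s=snapshot("top"); W=cloud(s)
for n,z in(("lens",.215),("boom_knob",.255),("tab",.22)):
  for d in tip_of(s,n)[:1]: print(n,d["confidence"],ray_z(s,d["at"],z))
u,v=map(int,proj(s,[.52,.19,.2])); cv2.imwrite("pics/t8.png",cv2.resize(s["image"][v-75:v+75,u-100:u+100][...,::-1],(800,600)))
s=snapshot("side")
for n,z in(("lens",.215),("pack_top",.134),("pack",.014)):
  for d in tip_of(s,n)[:1]: print(n,d["confidence"],ray_z(s,d["at"],z))
E
```

```text
side 325 conf 0.92 c [0.4898 0.1714 0.2185] n [-0.045  0.017  0.999] tilt -0.024 res 0.0026
top 1959 conf 0.94 c [0.4658 0.1895 0.2194] n [ 0.004 -0.002  1.   ] tilt 0.003 res 0.0028
[ 0.3605 -0.0888  0.3481] [-0.0501 -0.4637 -0.3948]
lens 0.7 [0.47   0.1984 0.215 ]
boom_knob 0.74 [0.5565 0.1995 0.255 ]
tab 0.78 [0.4556 0.2784 0.22  ]
lens 0.78 [0.481  0.1922 0.215 ]
pack_top 0.94 [0.4811 0.1758 0.134 ]
pack 0.66 [0.4685 0.1864 0.014 ]
```

View pics/t8.png

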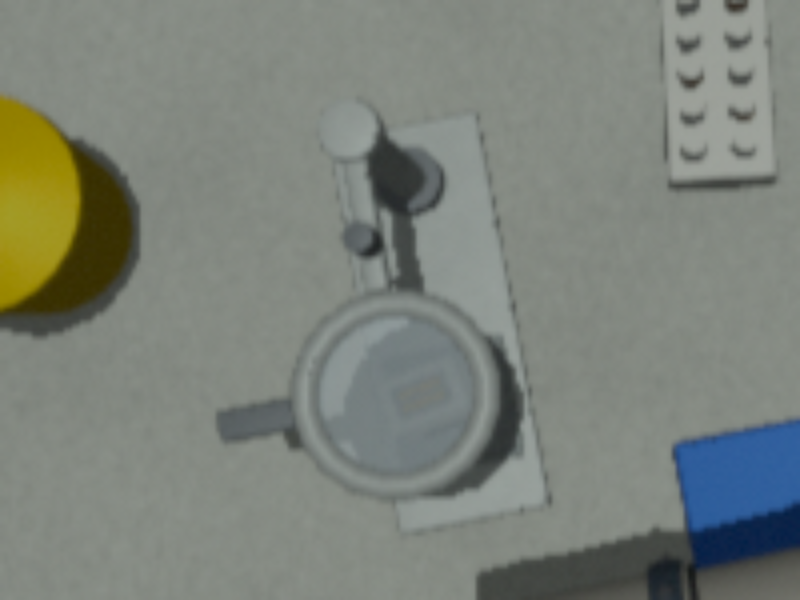

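The lens at (397,393) sits over the pack, which is visible through the glass at (425,395); that offset is parallax. The measured lens-to-pack offset is under 10 mm, the head tilt is about 0, and the robot is clear, so I'm handing in.

```bash
python3 -c "
from cell import *
print(close_job())"
```

```text
the job is handed in; nothing more can be done
None
```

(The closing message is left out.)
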